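# Zero the test fixture and stack the ceramic sample under its electrode

### The job

Get the dielectric test fixture on the bench ready: with its plate still empty, turn the zero knob until its pointer stands on the long zero mark. Then take the solid ceramic disc from the sloped rack and lay it gently, flat and centred, on the fixture's round plate, and lay the electrode (the disc with the stud, stud up) just as gently, flat and centred, on the ceramic. Let everything go, leave the knob at zero, and leave the spacer ring and all else on the bench where they are.

Things in the scene. Friction and masses are not known exactly. Their poses are not given: they have to be found in the camera images.
- fixture: Grey fixed test fixture, a block 140 (x) x 240 (y) x 35 mm high on the bench; origin under its centre, z up. On its top stand the round plate (towards its +y end, 65 mm from the middle) and the zero knob (65 mm towards its -y end). Small brass sockets stick out 22 mm from its -x side.
- plate_top (a point): Centre of the upper face of the fixture's round aluminium plate: 80 mm across, 10 mm thick, on a thin foot, upper face 55 mm above the bench and 20 mm above the fixture's block. Axes as the fixture's.
- zero_knob (a joint): Angle of the zero knob about its vertical axis, rad; held by friction (0.04 N m), no spring; range -1.8 to 1.8. 0 = pointer on the long zero mark, which lies on the dial in the fixture's +x direction; positive = pointer anticlockwise of it seen from above. Starts 0.6 to 1.3 anticlockwise.
- knob_grip (a point): Point on the knob's axis, 61 mm above the bench. The knob is black: a skirt 60 mm across, top 43 mm above the bench, carrying a bar grip 60 mm long, 16 mm wide, top 68 mm above the bench. The bar lies along this point's x axis; its +x end is the pointer (white line from the axis to that end). Turns with the knob.
- rack: Fixed black rack 320 mm wide (y); origin under its centre, z up. Its tray slopes 35 degrees, low edge at -x (robot side): outward normal (-0.574, 0, 0.819) in its frame, face 47 mm above the origin. A ledge 8 mm high along the low edge. Three discs 64 mm across lie flat on the tray, about 105 mm apart, in varying order, centres 8 mm down-slope from the tray's middle.
- sample: Solid white ceramic disc, 64 mm across, 18 mm thick, plain on both faces, 0.1 to 0.2 kg. Origin at the centre of its underside, z along its axis towards its upper face. Starts on the rack, tilted with it.
- electrode: Aluminium electrode: disc 64 mm across and 10 mm thick with a central stud on its upper face, 20 mm across and 26 mm tall (36 mm in all), 0.12 kg. Origin at the centre of its underside, z along the stud. Starts on the rack, tilted with it.
- spacer: Aluminium spacer ring, 64 mm outside, 38 mm hole, 10 mm thick, on the rack with the other two discs; not needed, leave it. Origin at the centre of its underside.
- spool: Grey spool, 40 mm across, 36 mm tall, standing between rack and fixture; leave it. Origin under its centre.
- filter: Aluminium filter block 45 x 170 x 28 mm with brass end connectors, near the robot; leave it. Origin under its centre.
- screwdriver: Black-handled screwdriver lying near the robot; leave it. Origin under its middle.
- tub: Clear plastic tub with white lid, 138 x 178 x 69 mm, at the far side; leave it. Origin under its centre.
- meter: Black handheld meter 150 x 75 x 35 mm lying at the far side; leave it. Origin under its centre.
- tweezers: Dark steel tweezers 120 mm long lying right of the fixture, near the robot; leave them. Origin under their middle.
There are look-alikes about, which are no part of the job. Several things have the shape of the sample; the one meant has the colours described above.

How it is judged:
By the outcome, as a careful person would: the job done as asked, in the order asked, and still so for the second after the job is handed in, with the robot touching nothing.
It also fails if it takes over 69 s, if anything falls off the work surface, if the arm or the gripper's body presses on something with over 40 N, if the wrist force passes 120 N, or if a joint passes its speed limit or range.

### The arm

A 7-joint arm with a two-finger parallel gripper is mounted at the origin on the work surface. World frame = base frame: x ahead of the robot, y to its left, z up, the work surface at z = 0. Lengths are in m, angles in rad, forces in N, time in s.
With the tool pointing down it reaches from about 0.425 to 0.95 m from the base axis. Payload 4.7 kg.
Tool frame: the origin (TCP) lies between the finger pads; the fingertips stand ctrl.finger_overhang ahead of it and the grasp point (between the pads) lies 5 mm behind it (ctrl.finger_overhang is the distance from the TCP to the fingertips, in m); z points along the fingers, y is the line along which they close (so a half turn about z gives the same grasp; the last joint's range is limited). The gripper opens to 85 mm and grips with 20 to 120 N. Pads are 22 mm wide; open, the fingers measure 114 mm over their backs; the gripper's body (76 mm by 85 mm) begins 54 mm behind the grasp point. The pads swing forward as they close: fully open they stand 13 mm farther back than shut.
Start: joints at [1.263, 0.469, -0.049, 1.532, 0.024, 1.141, -0.082], TCP at [0.186, -0.649, 0.245] pointing down, gripper open.
Joint ranges: [-2.59, 2.59], [-0.33, 1.99], [-1.39, 1.29], [0.1, 2.45], [-1.04, 4.18], [0.21, 1.99], [-2.66, 2.66]. Speed limits (rad/s): [2.57, 2.57, 3.14, 3.14, 3.14, 3.14, 3.14].

### API

Orientations are given as a rotation vector (axis times angle).
In Python, from station import ctrl gives the robot as it stands.
- The arm moves only by the tool apply_moves, never from a script. Its argument "targets" is a list of rows, each a list of 5 numbers: the finger opening in cm, from 0 to 8.54, then the shift along the tool's x, y, z in cm, then the turn about the tool's z in rad. A call has 1 to 8 rows; each row shifts and turns the commanded pose from where the row before left it, along the tool's axes as they then stand; what a row does not reach is not made up. A row lasts 1/12 s, in which the tool goes at most 41.7 mm and 7.16 degrees, less where a joint would pass 70% of its speed; a pose out of reach is approached as far as the arm can. A call with a gripper value outside its range is refused whole. The fingers move at their own pace and stop on an object; "squeeze" is the grip in N (left out, the last holds). Time passes only in rows, so rows that do not move let the fingers close. It gives the time, the measured TCP pose, the force, the opening and the grip force at its end, in the units of the state.
- ctrl.sense(): the state, without advancing time (a new reading comes with each control period).
- ctrl.camera(name): name is "scene" or "side" or "wrist"; returns a dict with "frame" (400x640x3 uint8, red, green, blue), "intrinsics" (3x3 intrinsics, pixels), "camera_from_world" (4x4, takes a point from world to camera coordinates). Camera axes: x right, y up, looking along -z (the intrinsics and any distortion apply to the point x, -y, -z); pixel columns grow to the right and rows downward; lengths in m; the calibration is good to about 2 mm. The wrist camera is an equidistant fisheye: a pixel r from the principal point sees the ray r / f radians off the axis. A picture is of the moment at which its call begins. There is no depth.
- ctrl.close_job(): hands the job in; it is judged then, once.
The state is a dict: "t": time; "joints": joint angles; "joint_vel": joint speeds; "tau": joint torques, N m; "tcp_pos": TCP position; "tcp_rot": TCP orientation; "contact_force": force on the tool from outside, world axes, zero at the start; "ft_torque": the same for the moment, N m; "finger_gap": finger opening in m; "grip_force": force on a finger pad.
Only numpy, scipy, OpenCV 4.12 (cv2) and the standard library are available. Lean on these libraries where they do the work, as an engineer would, in place of code of your own. Each camera call takes 0.05 s, during which the arm holds its last target. There are 200 camera calls.

## Working session

There is one attempt and no reset: what is moved stays moved. The work goes in short steps, Python scripts to look and compute and a tool call to move; the robot and the scene stay as the last step left them, time stands still between calls to the robot, and variables do not carry over. Pictures are saved under pics/ and viewed, at most 10 in all, crops included, and the job is handed in when it is done.

Besides the shell and the picture viewer there is one more tool, called after "Call:" as name([rows], argument=value, ...), one row to a line, values as JSON. apply_moves: Moves the arm, as the interface text tells. Its arguments: {"type":"object","properties":{"targets":{"type":"array"},"squeeze":{"type":"number"}},"required":["targets"]}

```bash
mkdir -p pics; ls
python3 - <<'E'
from station import ctrl
import cv2,numpy as np
s=ctrl.sense();print({k:np.round(v,3).tolist() for k,v in s.items()},ctrl.finger_overhang)
a=[]
for n in("scene","side","wrist"):
    c=ctrl.camera(n);cv2.imwrite(f"pics/{n}0.png",c["frame"][:,:,::-1]);print(n,c["intrinsics"].tolist(),np.round(c["camera_from_world"],3).tolist(),[k for k in c])
E
```

```text
pics
{'t': 0.0, 'joints': [1.263, 0.469, -0.049, 1.534, 0.024, 1.141, -0.082], 'joint_vel': [-0.002, -0.0, -0.001, -0.0, -0.001, 0.0, 0.002], 'tau': [-0.0, -51.031, -0.047, -23.771, 0.011, 0.008, -0.0], 'tcp_pos': [0.186, -0.648, 0.244], 'tcp_rot': [-3.109, -0.436, 0.0], 'contact_force': [-0.64, -1.052, -0.262], 'ft_torque': [-0.006, -0.05, -0.013], 'grip_force': 0.0, 'finger_gap': 0.085} 0.014
scene [[397.17004004939787, 0.0, 319.93722245490056], [0.0, 397.17004004939787, 198.62879648958392], [0.0, 0.0, 1.0]] [[-0.113, 0.994, -0.006, 0.055], [-0.751, -0.081, 0.655, 0.376], [0.65, 0.078, 0.756, -1.481], [0.0, 0.0, 0.0, 1.0]] ['frame', 'intrinsics', 'camera_from_world']
side [[453.1879786864383, 0.0, 322.35454115894134], [0.0, 453.1879786864383, 194.68226815945954], [0.0, 0.0, 1.0]] [[0.993, -0.119, 0.025, -0.54], [0.046, 0.556, 0.83, -0.098], [-0.113, -0.823, 0.557, -1.285], [0.0, 0.0, 0.0, 1.0]] ['frame', 'intrinsics', 'camera_from_world']
wrist [[309.70691628693146, 0.0, 321.6594720727473], [0.0, 309.70691628693146, 194.08246471536447], [0.0, 0.0, 1.0]] [[0.275, -0.961, -0.001, -0.676], [0.922, 0.265, -0.283, 0.037], [0.272, 0.077, 0.959, -0.379], [0.0, 0.0, 0.0, 1.0]] ['frame', 'intrinsics', 'camera_from_world']
```

View pics/scene0.png

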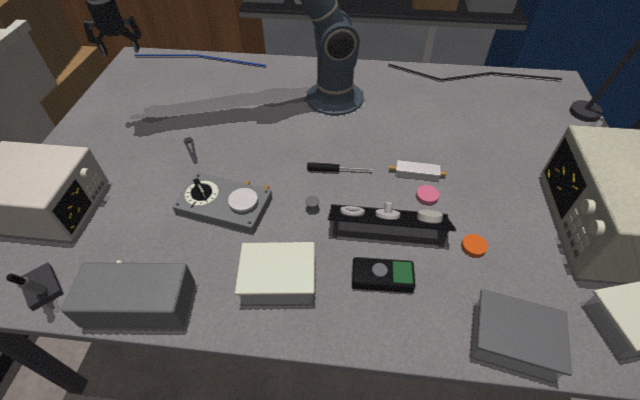

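View pics/side0.png

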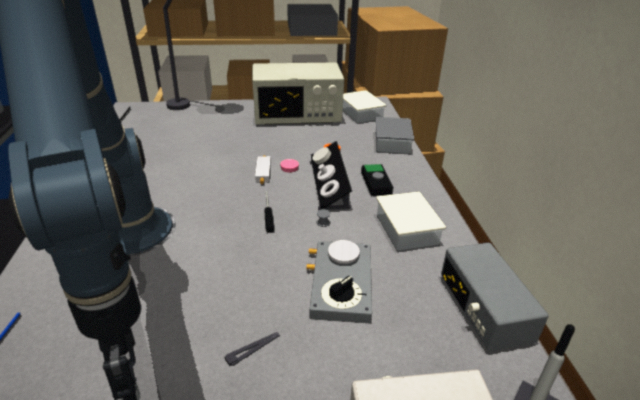

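The scene view (robot at top) shows the fixture at (222,202) with plate (243,201) and knob (201,192). On the rack are the ring (352,211), the electrode with stud (388,213) and the solid white disc (430,216). These could be taken for the sample:
- pink disc (428,195)
- orange disc (475,245)
- spacer ring (352,211)
- fixture plate (243,201)

I choose the white disc at (430,216), which is at (321,155) in the side view. The close crop below checks that choice.

```bash
cat > h.py <<'E'
import numpy as np,cv2
from station import ctrl
from scipy.spatial.transform import Rotation as R
def ray(c,uv):
    K=c["intrinsics"];T=c["camera_from_world"];x=(uv[0]-K[0,2])/K[0,0];y=(uv[1]-K[1,2])/K[1,1]
    if c.get("fish"):
        r=np.hypot(x,y);d=np.array([np.sin(r)*x/r,-np.sin(r)*y/r,-np.cos(r)]) if r>1e-9 else np.array([0,0,-1.])
    else: d=np.array([x,-y,-1.])
    Rm=T[:3,:3];return -Rm.T@T[:3,3],Rm.T@d/np.linalg.norm(d)
def onz(c,uv,z):
    o,d=ray(c,uv);return o+d*(z-o[2])/d[2]
def cross(ls):
    A=np.zeros((3,3));b=np.zeros(3)
    for o,d in ls:
        P=np.eye(3)-np.outer(d,d);A+=P;b+=P@o
    p=np.linalg.solve(A,b);return p,[np.linalg.norm((np.eye(3)-np.outer(d,d))@(p-o)) for o,d in ls]
def cam(n):
    c=dict(ctrl.camera(n));c["fish"]=n=="wrist";return c
def proj(c,p):
    q=c["camera_from_world"]@np.append(p,1);K=c["intrinsics"];x,y,z=q[0],-q[1],-q[2]
    if c["fish"]:
        r=np.hypot(x,y);th=np.arctan2(r,z);x,y=x/r*th,y/r*th
    else: x,y=x/z,y/z
    return np.array([K[0,0]*x+K[0,2],K[1,1]*y+K[1,2]])
E
python3 - <<'E'
from h import *
A=cam("scene");B=cam("side")
for n,a,b in [("plate",(243,201),(344,252)),("ring",(352,211),(329,188)),("elec",(388,213),(327,172)),("samp",(430,216),(321,155)),("knob",(201,192),(343,289)),("spool",(312,201),(323,214))]:
    p,e=cross([ray(A,a),ray(B,b)]);print(n,p.round(3),np.round(e,4))
f=lambda c,x0,y0,w,h,s:cv2.resize(c["frame"][y0:y0+h,x0:x0+w,::-1],None,fx=s,fy=s,interpolation=cv2.INTER_CUBIC)
im=np.vstack([np.hstack([f(A,170,165,110,70,3.6),f(A,320,180,110+25,70,2.9)[:252,:391] if 0 else cv2.resize(f(A,320,190,140,60,3),(396,252))]),np.hstack([f(B,300,230,88,96,3.6)[:,:316],cv2.resize(f(B,295,130,70,80,4.32),(302,345))  ,np.zeros((345,174,3),np.uint8)])])
cv2.imwrite("pics/c1.png",im);print(im.shape)
E
```

```text
plate [ 0.573 -0.203  0.047] [0.0014 0.0014]
ring [0.575 0.097 0.047] [0.0004 0.0004]
elec [0.579 0.19  0.051] [0.0036 0.0036]
samp [0.574 0.301 0.051] [0.0009 0.0009]
knob [ 0.551 -0.329  0.045] [0.001 0.001]
spool [ 0.542 -0.017  0.034] [0.0019 0.0019]Traceback (most recent call last):
  File "<stdin>", line 6, in <module>
    return _nx.concatenate(arrs, 1, dtype=dtype, casting=casting)
           ~~~~~~~~~~~~~~~^^^^^^^^^^^^^^^^^^^^^^^^^^^^^^^^^^^^^^^
ValueError: all the input array dimensions except for the concatenation axis must match exactly, but along dimension 0, the array at index 0 has size 346 and the array at index 1 has size 345
```

```bash
cat >> h.py <<'E'
def rel(p,yaw=None):
    "shift in tool axes (cm) and turn (rad) to reach TCP p with tool-x yaw"
    s=ctrl.sense();M=R.from_rotvec(s["tcp_rot"]).as_matrix();y0=np.arctan2(M[1,0],M[0,0])
    print("tcp",np.round(s["tcp_pos"],4),"yaw",round(y0,4),"t",round(s["t"],2),"gap",round(s["finger_gap"],4),"F",np.round(s["contact_force"],1),"grip",round(s["grip_force"],1),"ovh",ctrl.finger_overhang,"q7",round(s["joints"][6],2))
    if p is not None: print("shift cm",np.round(M.T@(np.array(p)-s["tcp_pos"])*100,2),"turn",None if yaw is None else round((y0-yaw+np.pi)%(2*np.pi)-np.pi,4))
def strip(ims,fn,h=300):
    ims=[cv2.resize(i,(int(i.shape[1]*h/i.shape[0]),h),interpolation=cv2.INTER_CUBIC) for i in ims];o=np.hstack(ims);print(o.shape);cv2.imwrite(fn,o[:,:,::-1])
E
python3 - <<'E'
from h import *
A=cv2.imread("pics/scene0.png")[:,:,::-1];B=cv2.imread("pics/side0.png")[:,:,::-1]
strip([A[190:240,320:460],],"pics/c1.png",h=270)
c=cam("wrist");o,d=ray(c,(321.66,194.08));s=ctrl.sense();M=R.from_rotvec(s["tcp_rot"]).as_matrix()
print("cam in tool",M.T@(o-s["tcp_pos"]),"axis",M.T@d)
rel([.50,-.28,.30],np.radians(-10))
E
```

```text
(270, 756, 3)
cam in tool [ 0.07176132  0.00157774 -0.12822734] axis [-2.82731793e-01  3.86685681e-04  9.59198928e-01]
tcp [ 0.1857 -0.6488  0.2449] yaw 0.2788 t 0.3 gap 0.0857 F [ 0.7 -0.7 -0.8] grip 0.0 ovh 0.014 q7 -0.08
shift cm [ 40.36 -26.81  -5.49] turn 0.4534
```

View pics/c1.png

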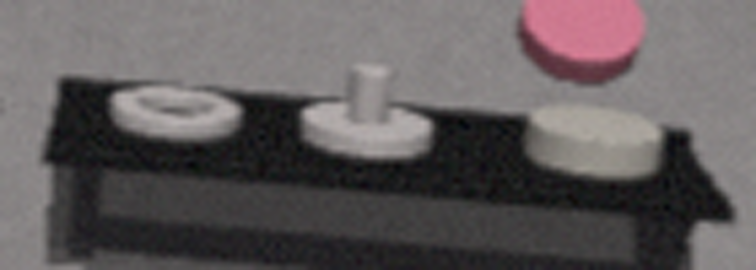

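The crop shows the ring at left, the electrode with its stud in the middle, and the thick plain white disc at right. The right-hand disc is the sample; the pink disc lies outside the rack. I'll move over the fixture for a close look.

Call:
apply_moves([
  [8.5,3.57,-2.0,-0.4,0],
  [8.5,3.57,-2.0,-0.4,0],
  [8.5,3.57,-2.0,-0.4,0],
  [8.5,3.57,-2.0,-0.4,0],
  [8.5,3.57,-2.0,-0.4,0],
  [8.5,3.57,-2.0,-0.4,0],
  [8.5,3.57,-2.0,-0.4,0],
  [8.5,3.57,-2.0,-0.4,0],
], squeeze=20)

```text
t: 0.97
tcp_pos: [0.4174, -0.4149, 0.2778]
tcp_rot: [3.111, 0.436, 0.0]
contact_force: [-0.2, 0.6, 0.5]
finger_gap: 0.0849
grip_force: 0.0
```

Call:
apply_moves([
  [8.5,3.57,-2.0,-0.4,0],
  [8.5,3.57,-2.0,-0.4,0],
  [8.5,3.57,-2.0,-0.4,0],
  [8.5,3.57,-2.0,-0.4,0],
  [8.5,3.57,-2.0,-0.4,0],
  [8.5,0,0,0,0],
  [8.5,0,0,0,0],
])

```text
t: 1.55
tcp_pos: [0.5625, -0.2679, 0.2974]
tcp_rot: [-3.109, -0.446, -0.002]
contact_force: [-0.5, -0.3, -0.2]
finger_gap: 0.0851
grip_force: 0.0
```

Run:
```python
from h import *
c=cam("wrist");cv2.imwrite("pics/w1.png",c["frame"][:,:,::-1]);rel([.56,-.27,.30],-.17)
```

```text
tcp [ 0.5608 -0.2705  0.2971] yaw 0.281 t 1.6 gap 0.0849 F [ 0.  -0.6 -0.8] grip 0.0 ovh 0.014 q7 -0.99
shift cm [-0.07 -0.07 -0.29] turn 0.451
```

View pics/w1.png

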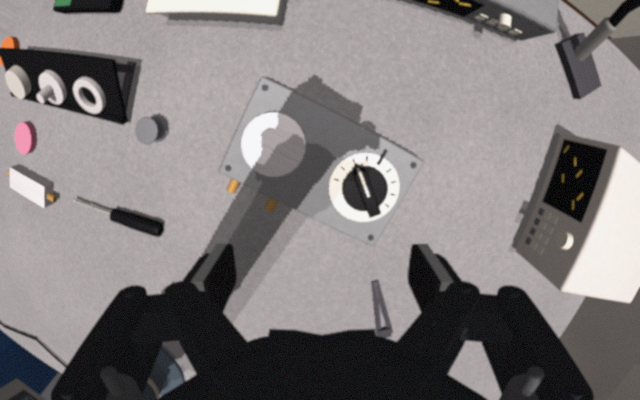

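The wrist view shows the fixture with its plate at (273,144) and dial centre at (364,187). The pointer end is near (357,165), the long zero mark runs to (385,152), and the corner screws are at (265,87), (415,163), (371,237) and (228,168). Next I measure these with code.

```bash
cat >> h.py <<'E'
def circ(P,r,it=3000,tol=.0012,seed=0):
    "ransac circle of known radius through 2D points"
    g=np.random.default_rng(seed);best=(0,None)
    for _ in range(it):
        a,b=P[g.choice(len(P),2,False)];m=(a+b)/2;d=b-a;L=np.linalg.norm(d)
        if L<r*.5 or L>2*r: continue
        n=np.array([-d[1],d[0]])/L;h=np.sqrt(r*r-L*L/4)
        for s in(1,-1):
            k=m+s*h*n;q=(abs(np.linalg.norm(P-k,axis=1)-r)<tol).sum()
            if q>best[0]: best=(q,k)
    k=best[1]
    for _ in range(10):
        v=P-k;l=np.linalg.norm(v,axis=1);i=abs(l-r)<tol;k=k+2*(v[i]*(1-r/l[i])[:,None]).mean(0)
    return k,best[0]
def edges(c,box,lo=60,hi=140):
    x0,y0,x1,y1=box;g=cv2.GaussianBlur(cv2.cvtColor(c["frame"],cv2.COLOR_RGB2GRAY),(3,3),0);e=cv2.Canny(g,lo,hi)[y0:y1,x0:x1];y,x=np.nonzero(e);return np.c_[x+x0,y+y0]
def toz(c,uv,z): return np.array([onz(c,p,z)[:2] for p in uv])
E
python3 - <<'E'
from h import *
c=cam("wrist");g=cv2.cvtColor(c["frame"],cv2.COLOR_RGB2GRAY)
pl,n=circ(toz(c,edges(c,(232,103,314,185),30,80),.055),.040);print("plate",pl,n)
kn,n2=circ(toz(c,edges(c,(325,147,405,228),40,100),.043),.030);print("skirt",kn,n2)
P=toz(c,edges(c,(325,147,405,228),40,100),.036)
for r in(.043,.044,.045,.046,.047,.048): print(r,*circ(P,r))
d=pl-kn;print("yaw fix",np.arctan2(-d[0],d[1]),np.linalg.norm(d))
S=[]
for u,v in[(265,87),(415,163),(371,237),(228,168)]:
    w=g[v-6:v+7,u-6:u+7].astype(float);w=np.clip(np.median(w)-20-w,0,None);yy,xx=np.mgrid[-6:7,-6:7];uv=(u+(w*xx).sum()/w.sum(),v+(w*yy).sum()/w.sum());S.append(onz(c,uv,.035)[:2])
S=np.array(S);print("screws",S.round(4).tolist(),S.mean(0));
for a,b in[(0,1),(3,2)]:
    e=S[a]-S[b];print("yaw",np.arctan2(-e[0],e[1]),np.linalg.norm(e))
for n_,uv,z in[("ptr",(356,163),.068),("axis",tuple(proj(c,[*kn,.068])),.068),("mark",(382,157),.036)]: print(n_,uv,onz(c,uv,z))
strip([c["frame"][70:250,210:430]],"pics/w1c.png",560)
E
```

```text
plate [ 0.57045001 -0.20479549] 228
skirt [ 0.54697792 -0.33176309] 124
0.043 [ 0.54448231 -0.32797548] 113
0.044 [ 0.54502754 -0.32901645] 112
0.045 [ 0.54821377 -0.33044898] 118
0.046 [ 0.5453799  -0.33438171] 130
0.047 [ 0.54603139 -0.33265829] 233
0.048 [ 0.54651404 -0.33286535] 214
yaw fix -0.1828029114632733 0.1291189749211233
screws [[0.6354, -0.1735], [0.5949, -0.3856], [0.4808, -0.3638], [0.5218, -0.1514]] [ 0.55820137 -0.26857882]
yaw -0.18871675898116008 0.21600438521836007
yaw -0.1909266831302849 0.21630339820620234
ptr (356, 163) [ 0.57681591 -0.30984627  0.068     ]
axis (np.float64(365.68270166615696), np.float64(191.37489471375707)) [ 0.54697792 -0.33176309  0.068     ]
mark (382, 157) [ 0.58928956 -0.34509446  0.036     ]
(560, 684, 3)
```

View pics/w1c.png

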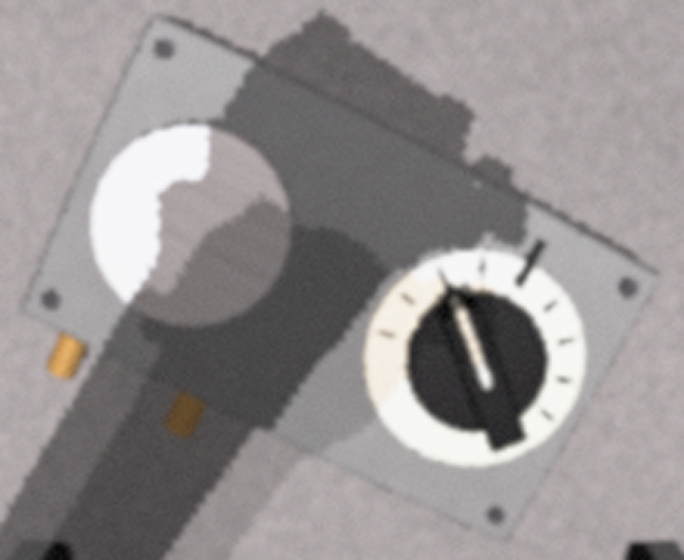

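Call:
apply_moves([
  [4,-1.05,1.85,3,0],
  [4,-1.05,1.85,3,0],
  [4,-1.05,1.84,3,0],
  [4,0,0,2.7,-0.12],
  [4,0,0,2.7,-0.12],
  [4,0,0,2.6,-0.12],
  [4,0,0,0,0],
  [4,0,0,0,0],
])

```text
t: 2.32
tcp_pos: [0.5433, -0.3346, 0.1262]
tcp_rot: [-2.984, -0.977, 0.004]
contact_force: [-0.3, -0.9, -0.5]
finger_gap: 0.04
grip_force: 0.0
```

Run:
```python
from h import *
rel([.5459,-.3324,.062],.648)
c=cam("wrist");F=c["frame"];K=[.5459,-.3324]
u,v=proj(c,[*K,.068]);print(u,v)
g=cv2.cvtColor(F,cv2.COLOR_RGB2GRAY)
x0,y0=int(u)-110,int(v)-110
strip([F[max(0,y0):y0+220,x0:x0+220]],"pics/w2.png",500);print(x0,y0)
```

```text
tcp [ 0.5433 -0.3346  0.1262] yaw 0.6328 t 2.32 gap 0.04 F [-0.3 -0.9 -0.5] grip 0.0 ovh 0.014 q7 -0.61
shift cm [ 0.35 -0.01  6.42] turn -0.0152
319.03229373398807 213.0590730845352
(500, 500, 3)
209 103
```

View pics/w2.png

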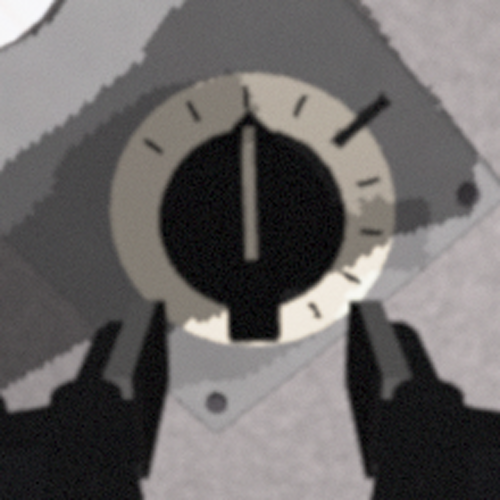

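The pointer line runs almost straight up the image along tool x, from (319,213) upward, with the axis where I predicted it. I'll lower the gripper and grip the bar.

Call:
apply_moves([
  [4,0.35,0,2,-0.015],
  [4,0,0,2.4,0],
  [4,0,0,1.8,0],
  [4,0,0,0.2,0],
  [1,0,0,0,0],
  [1,0,0,0,0],
  [1,0,0,0,0],
  [1,0,0,0,0],
], squeeze=30)

```text
t: 3.03
tcp_pos: [0.5475, -0.3295, 0.0655]
tcp_rot: [-2.973, -1.007, 0.002]
contact_force: [-5.1, 4.5, 2.8]
finger_gap: 0.0153
grip_force: 33.1
```

Call:
apply_moves([
  [1,0,0,0,0],
  [1,0,0,0,0],
  [1,0,0,0,0],
])

```text
t: 3.28
tcp_pos: [0.5475, -0.3295, 0.0655]
tcp_rot: [-2.974, -1.007, 0.002]
contact_force: [-4.7, 4.3, 4.3]
finger_gap: 0.0156
grip_force: 33.1
```

Run:
```python
from h import *
rel([.5459,-.3324,.062],-.19);print(ctrl.sense()["ft_torque"])
```

```text
tcp [ 0.5475 -0.3295  0.0655] yaw 0.6532 t 3.28 gap 0.0156 F [-4.7  4.3  4.3] grip 33.1 ovh 0.014 q7 -0.63
shift cm [-0.3   0.13  0.35] turn 0.8432
[ 0.97346302  1.00923675 -0.0602161 ]
```

Call:
apply_moves([
  [1,-0.3,0,-0.2,0],
  [1,0,0,0,0.12],
  [1,0,0,0,0.12],
  [1,0,0,0,0.12],
  [1,0,0,0,0.12],
  [1,0,0,0,0.12],
  [1,0,0,0,0.12],
  [1,0,0,0,0.12],
])

```text
t: 3.95
tcp_pos: [0.5478, -0.3313, 0.0657]
tcp_rot: [-3.126, 0.299, -0.006]
contact_force: [4.6, 0.3, -12.3]
finger_gap: 0.0153
grip_force: 31.2
```

Call:
apply_moves([
  [1,0,0,0,0],
  [1,0,0,0,0],
  [1,0,0,0,0],
  [1,0,0,0,0],
])

```text
t: 4.28
tcp_pos: [0.5477, -0.3314, 0.0657]
tcp_rot: [-3.127, 0.286, -0.005]
contact_force: [5.1, 2.0, -12.0]
finger_gap: 0.015
grip_force: 31.3
```

Run:
```python
from h import *
rel([.5459,-.3324,.062],-.19);print(ctrl.sense()["ft_torque"])
```

```text
tcp [ 0.5477 -0.3314  0.0657] yaw -0.1821 t 4.28 gap 0.015 F [  5.1   2.  -12. ] grip 31.3 ovh 0.014 q7 -1.31
shift cm [-0.16  0.14  0.37] turn 0.0079
[ 0.37270167 -1.1338574  -0.06025603]
```

Call:
apply_moves([
  [1,0,0,0.15,0.01],
  [1,0,0,0,0],
  [1,0,0,0,0],
  [4,0,0,0,0],
  [4,0,0,0,0],
  [4,0,0,0,0],
  [4,0,0,-3,0],
  [4,0,0,-3,0],
])

```text
t: 4.95
tcp_pos: [0.544, -0.3334, 0.1232]
tcp_rot: [-3.126, 0.309, 0.007]
contact_force: [0.5, -0.7, 0.5]
finger_gap: 0.0399
grip_force: 0.0
```

Call:
apply_moves([
  [8.5,-2,-1,-4,0],
  [8.5,-2,-1,-4,0],
  [8.5,0,0,-1,0],
  [8.5,0,0,0,0],
  [8.5,0,0,0,0],
])

```text
t: 5.37
tcp_pos: [0.5136, -0.3089, 0.2073]
tcp_rot: [3.125, -0.309, 0.003]
contact_force: [0.2, 0.2, -0.2]
finger_gap: 0.0847
grip_force: 0.0
```

Run:
```python
from h import *
rel([.5459,-.3324,.2],-.19)
c=cam("wrist");F=c["frame"];K=[.5459,-.3324]
u,v=proj(c,[*K,.055]);print(u,v)
x0,y0=int(u)-70,max(0,int(v)-70);C=F[y0:y0+140,x0:x0+140]
g=cv2.cvtColor(F,cv2.COLOR_RGB2GRAY)
pl,n=circ(toz(c,edges(c,(0,0,639,300),30,80),.055),.040);print("plate",pl,n)
E=toz(c,edges(c,(x0,y0,x0+140,y0+140),40,100),.036);print("dial",circ(E,.0472))
print([onz(c,q,.036) for q in[(0,0)]][:0],x0,y0)
strip([C],"pics/w3.png",560)
```

```text
tcp [ 0.5136 -0.3089  0.2073] yaw -0.1969 t 5.37 gap 0.0847 F [ 0.2  0.2 -0.2] grip 0.0 ovh 0.014 q7 -1.32
shift cm [3.62 1.67 0.74] turn -0.0069
337.9724109465136 145.54346751768531
plate [ 0.57044214 -0.20512476] 281
dial (array([ 0.54591513, -0.33269139]), np.int64(340))
[] 267 75
(560, 560, 3)
```

View pics/w3.png

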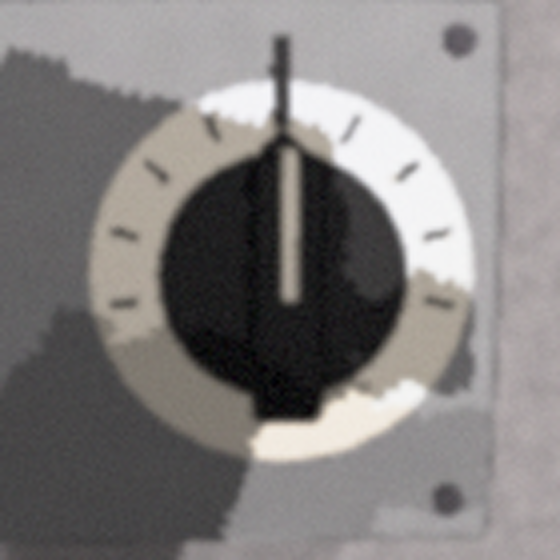

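The pointer lies on the long zero mark: mark at crop (282,85), line from (290,300) to (288,150). I'll check the angle numerically and plan the rack approach.

Run:
```python
from h import *
c=cam("wrist");g=cv2.cvtColor(c["frame"],cv2.COLOR_RGB2GRAY)
def seg(x0,y0,x1,y1,cond,z):
    x0,y0,x1,y1=[int(round(a/4+b)) for a,b in zip((x0,y0,x1,y1),(267,75,267,75))]
    w=cond(g[y0:y1,x0:x1]);yy,xx=np.nonzero(w);P=toz(c,np.c_[xx+x0,yy+y0],z);l=cv2.fitLine(P.astype(np.float32)*1000,cv2.DIST_HUBER,0,.01,.01).ravel();a=np.arctan2(l[1],l[0]);return len(P),(a+np.pi/2)%np.pi-np.pi/2,P.mean(0)
print("ptr",seg(264,150,316,300,lambda w:w>110,.068))
print("mark",seg(262,40,302,130,lambda w:w<75,.036))
rel([.50,.19,.32],0)
```

```text
ptr (149, np.float32(-0.18771493), array([ 0.55989395, -0.33519204]))
mark (32, np.float32(-0.16374946), array([ 0.59094463, -0.34116155]))
tcp [ 0.513  -0.3083  0.205 ] yaw -0.1967 t 5.47 gap 0.0847 F [ 1.   0.2 -0.6] grip 0.0 ovh 0.014 q7 -1.32
shift cm [-11.04 -48.62 -11.46] turn -0.1967
```

Call:
apply_moves([
  [8.5,-0.41,-3.9,-0.8,0],
  [8.5,-0.41,-3.9,-0.8,0],
  [8.5,-0.41,-3.9,-0.8,0],
  [8.5,-0.41,-3.9,-0.8,0],
  [8.5,-0.41,-3.9,-0.8,0],
  [8.5,-0.41,-3.9,-0.8,0],
  [8.5,-0.41,-3.9,-0.8,0],
  [8.5,-0.41,-3.9,-0.8,0],
])

```text
t: 6.13
tcp_pos: [0.5419, 0.0059, 0.2689]
tcp_rot: [3.126, -0.308, -0.005]
contact_force: [1.2, -0.6, -0.4]
finger_gap: 0.0848
grip_force: 0.0
```

Call:
apply_moves([
  [8.5,-0.41,-3.9,-0.8,0],
  [8.5,-0.41,-3.9,-0.8,0],
  [8.5,-0.41,-3.9,-0.8,0],
  [8.5,-0.41,-3.9,-0.8,0],
  [8.5,-0.41,-3.9,-0.8,0],
  [8.5,0,0,0,-0.1],
  [8.5,0,0,0,-0.1],
  [8.5,0,0,0,0],
])

```text
t: 6.8
tcp_pos: [0.5601, 0.2003, 0.3081]
tcp_rot: [3.141, 0.011, -0.006]
contact_force: [0.6, -0.2, -0.1]
finger_gap: 0.0851
grip_force: 0.0
```

Run:
```python
from h import *
rel([.56,.20,.30],0)
c=cam("wrist");cv2.imwrite("pics/w4.png",c["frame"][:,:,::-1])
```

```text
tcp [0.5601 0.2003 0.3081] yaw 0.0071 t 6.8 gap 0.0851 F [ 0.6 -0.2 -0.1] grip 0.0 ovh 0.014 q7 -2.08
shift cm [-0.01  0.03  0.81] turn 0.0071
```

View pics/w4.png

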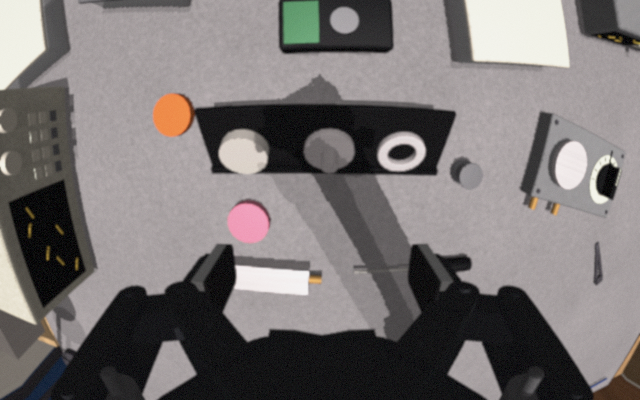

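```bash
cat >> h.py <<'E'
def disc(c,box,h,yaw,lo=40,hi=100,n=None):
    "disc on tray: thickness h; returns centre of upper face"
    nn=np.array([-.5736*np.cos(yaw),-.5736*np.sin(yaw),.8192]);u=np.array([-np.sin(yaw),np.cos(yaw),0]);w=np.cross(u,nn)
    z=.0424+h*.8192;p=onz(c,((box[0]+box[2])/2,(box[1]+box[3])/2),z);E=edges(c,box,lo,hi)
    for _ in range(6):
        Q=[]
        for e in E:
            o,d=ray(c,e);X=o+d*((p-o)@nn)/(d@nn);Q.append([(X-p)@w,(X-p)@u])
        k,m=circ(np.array(Q),.032,800);p2=p+k[0]*w+k[1]*u
        # slide along the viewing ray back to height z
        o,_=ray(c,E[0]);d=p2-o;p=o+d*(z-o[2])/d[2]
    return p,m,p-h*nn
E
python3 - <<'E'
from h import *
c=cam("wrist");yaw=0.
for _ in range(2):
    S=disc(c,(213,124,274,176),.018,yaw);E=disc(c,(300,124,358,176),.010,yaw,20,50);G=disc(c,(373,127,430,176),.010,yaw)
    d=S[2]-G[2];yaw=np.arctan2(-d[0],d[1]);print("S",S,"\nE",E,"\nG",G,"\nyaw",yaw,np.linalg.norm(d))
# tray low edge
e1,e2=onz(c,(216,172),.0),onz(c,(433,174),.0);e=e1-e2;print("edge yaw",np.arctan2(-e[0],e[1]))
rel(None)
E
```

```text
S (array([0.56822617, 0.29893785, 0.0571456 ]), np.int64(133), array([0.57855097, 0.29893785, 0.0424    ])) 
E (array([0.57835377, 0.18960266, 0.050592  ]), np.int64(87), array([0.58408977, 0.18960266, 0.0424    ])) 
G (array([0.57196486, 0.09593511, 0.050592  ]), np.int64(118), array([0.57770086, 0.09593511, 0.0424    ])) 
yaw -0.00418761608212354 0.2030045188223093
S (array([0.56823284, 0.29899512, 0.0571456 ]), np.int64(133), array([0.57855755, 0.29895188, 0.0424    ])) 
E (array([0.57835458, 0.18958412, 0.050592  ]), np.int64(87), array([0.58409053, 0.1895601 , 0.0424    ])) 
G (array([0.57195975, 0.09594553, 0.050592  ]), np.int64(116), array([0.5776957 , 0.09592151, 0.0424    ])) 
yaw -0.004244929269010821 0.20303220579353956
edge yaw -0.0072083464683845265
tcp [0.5603 0.1989 0.3086] yaw 0.0005 t 6.9 gap 0.0845 F [ 0.3 -0.2  0.3] grip 0.0 ovh 0.014 q7 -2.08
```

Run:
```python
from h import *
c=cam("wrist");s=ctrl.sense();M=R.from_rotvec(s["tcp_rot"]).as_matrix()
cv2.imwrite("pics/tip.png",c["frame"][220:300,180:470,::-1])
def f(uv,y):
    o,d=ray(c,uv);o=M.T@(o-s["tcp_pos"]);d=M.T@d;return o+d*(y-o[1])/d[1]
for uv,y in[((233,247),-.0425),((411,247),.0425),((281.6,237.2),-.02),((363,237.2),.02)]: print(uv,f(uv,y),f(uv,-y))
rel([.567,.299,.11],0)
```

```text
(233, 247) [ 0.00511533 -0.0425      0.00664919] [ 0.13506594  0.0425     -0.25376651]
(411, 247) [ 0.01024083  0.0425     -0.00362989] [ 0.13850825 -0.0425     -0.26065645]
(281.6, 237.2) [ 0.0034621  -0.02        0.02322265] [ 0.13197007  0.02       -0.25907618]
(363, 237.2) [ 0.01499078  0.02       -0.00211007] [ 0.13818886 -0.02       -0.27272896]
tcp [0.5604 0.1987 0.3091] yaw 0.0003 t 6.95 gap 0.0851 F [-0.3 -0.2  0.6] grip 0.0 ovh 0.014 q7 -2.08
shift cm [  0.71 -10.04  19.89] turn 0.0003
```

Call:
apply_moves([
  [7.4,0.22,-3.34,2,0],
  [7.4,0.22,-3.34,2,0],
  [7.4,0.22,-3.34,2,0],
  [7.4,0,0,4,0],
  [7.4,0,0,4,0],
  [7.4,0,0,4,0],
  [7.4,0,0,2,0],
  [7.4,0,0,0,0],
])

```text
t: 7.62
tcp_pos: [0.5634, 0.2967, 0.1043]
tcp_rot: [3.135, 0.002, -0.016]
contact_force: [-0.3, -0.3, -0.3]
finger_gap: 0.0739
grip_force: 0.0
```

Run:
```python
from h import *
rel([.567,.299,.052],0)
c=cam("wrist");print(disc(c,(150,60,480,260),.018,-.005))
strip([c["frame"][80:300,180:460]],"pics/w5.png",420)
```

```text
tcp [0.5634 0.2967 0.1043] yaw 0.0013 t 7.62 gap 0.0739 F [-0.3 -0.3 -0.3] grip 0.0 ovh 0.014 q7 -2.31
shift cm [ 0.41 -0.26  5.22] turn 0.0013
(array([0.5803033 , 0.29875057, 0.0571456 ]), np.int64(138), array([0.59062797, 0.29869895, 0.0424    ]))
(420, 534, 3)
```

View pics/w5.png

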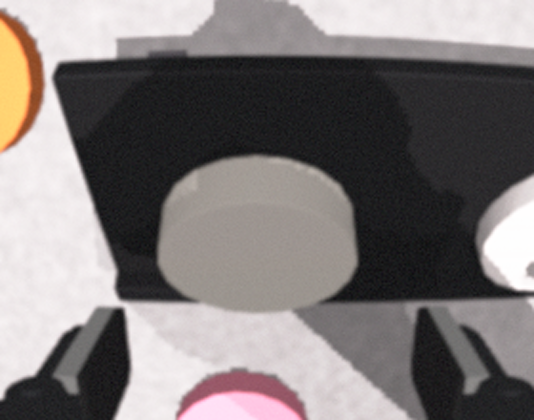

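The disc shows clearly: its upper face spans crop columns 158–357 and rows 203–312, which is about (315,215) in the full frame. It is centred between the fingers. I'll check the predicted face edges against it.

Run:
```python
from h import *
c=cam("wrist")
for x in(.5682,.572): print([((proj(c,np.array([x,.2989,.0571])+q)-[180,80])*1.909).round() for q in np.array([[.0262,0,.0184],[-.0262,0,-.0184],[0,.032,0],[0,-.032,0]])])
rel([.567,.299,.052],0)
```

```text
[array([261., 203.]), array([263., 314.]), array([165., 265.]), array([360., 266.])]
[array([261., 190.]), array([263., 305.]), array([164., 255.]), array([361., 255.])]
tcp [0.5667 0.2994 0.1102] yaw 0.002 t 7.72 gap 0.0739 F [0.8 1.  0.4] grip 0.0 ovh 0.014 q7 -2.31
shift cm [0.03 0.03 5.82] turn 0.002
```

Call:
apply_moves([
  [7.4,0,-0.1,2,0],
  [7.4,0,0,2,0],
  [7.4,0,0,1,0],
  [7.4,0,0,0.6,0],
  [7.4,0,0,0.2,0],
  [7.4,0,0,0,0],
  [7.4,0,0,0,0],
])

```text
t: 8.3
tcp_pos: [0.5673, 0.3014, 0.0539]
tcp_rot: [-3.141, -0.006, -0.003]
contact_force: [-1.3, 0.3, -0.4]
finger_gap: 0.0737
grip_force: 0.0
```

Call:
apply_moves([
  [7.4,0,0,0.2,0],
  [7.4,0,0,0,0],
  [6,0,0,0,0],
  [6,0,0,0,0],
  [6,0,0,0,0],
  [6,0,0,0,0],
  [6,0,0,0,0],
], squeeze=25)

```text
t: 8.88
tcp_pos: [0.5667, 0.3009, 0.0511]
tcp_rot: [3.142, 0.006, 0.001]
contact_force: [-1.2, -1.5, 4.7]
finger_gap: 0.0628
grip_force: 27.5
```

Call:
apply_moves([
  [6,0,0,-0.5,0],
  [6,0,0,-1,0],
  [6,0,0,-2,0],
  [6,0,0,-3,0],
  [6,0,0,-3,0],
  [6,0,0,-3,0],
  [6,0,0,0,0],
  [6,0,0,0,0],
])

```text
t: 9.55
tcp_pos: [0.5674, 0.3016, 0.1781]
tcp_rot: [-3.139, -0.006, -0.006]
contact_force: [-0.3, -1.2, -2.3]
finger_gap: 0.0629
grip_force: 28.2
```

Run:
```python
from h import *
rel([.5704,-.2050,.18],-.19)
A=cam("wrist");B=cam("side");s=ctrl.sense()["tcp_pos"];u,v=proj(B,s).astype(int);print(u,v)
strip([A["frame"][120:300,200:440],B["frame"][v-40:v+40,u-50:u+50]],"pics/w6.png",300)
```

```text
tcp [0.5674 0.3016 0.1781] yaw 0.0038 t 9.55 gap 0.0629 F [-0.3 -1.2 -2.3] grip 28.2 ovh 0.014 q7 -2.28
shift cm [ 0.11 50.66 -0.3 ] turn 0.1938
319 122
(300, 775, 3)
```

View pics/w6.png

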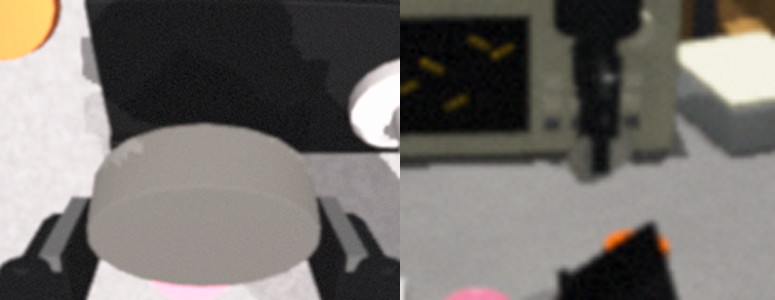

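The disc is held between the pads, still tilted as on the rack (wrist view, about (306,200)). I'll carry it over the plate.

Call:
apply_moves([
  [6,0,1.5,0,0],
  [6,0,3,0,0],
  [6,0,3.8,0,0],
  [6,0,3.8,0,0],
  [6,0,3.8,0,0],
  [6,0,3.8,0,0],
  [6,0,3.8,0,0],
  [6,0,3.8,0,0],
])

```text
t: 10.32
tcp_pos: [0.5659, 0.0245, 0.1741]
tcp_rot: [3.141, 0.005, -0.005]
contact_force: [1.5, -0.2, -1.2]
finger_gap: 0.0625
grip_force: 28.1
```

Call:
apply_moves([
  [6,0,3.8,0,0],
  [6,0,3.8,0,0],
  [6,0,3.8,0,0],
  [6,0,3.8,0,0],
  [6,-0.3,3.6,0,0],
  [6,0,3,0,0],
  [6,0,1.4,0,0],
  [6,0,0,0,0],
])

```text
t: 10.98
tcp_pos: [0.5631, -0.21, 0.174]
tcp_rot: [3.14, -0.007, -0.005]
contact_force: [-0.0, 0.0, -1.9]
finger_gap: 0.0631
grip_force: 28.1
```

Call:
apply_moves([
  [6,0,0,1.5,0],
  [6,0,0,2.5,0],
  [6,0,0,2.5,0],
  [6,0,0,1.5,0],
  [6,0,0,0,0],
  [6,0,0,0,0],
])

```text
t: 11.48
tcp_pos: [0.5646, -0.2025, 0.0945]
tcp_rot: [-3.14, -0.009, 0.004]
contact_force: [0.8, 0.4, -0.6]
finger_gap: 0.0632
grip_force: 28.2
```

```bash
cat >> h.py <<'E'
def tilt_fit(c,cen0,box_r,h,yaw,lo=25,hi=70):
    "held disc: least-squares upper-face centre x,y and tilt from its face outline is not attempted; prints mask extents"
E
python3 - <<'E'
from h import *
rel([.564,-.2050,.0652],0)
c=cam("wrist");s=ctrl.sense();M=R.from_rotvec(s["tcp_rot"]).as_matrix();p=s["tcp_pos"]
# predicted held geometry vs plate
mid=p+M@np.array([.0064,0,.0013]);print("disc mid pred",mid.round(4))
print("plate",circ(toz(c,edges(c,(150,0,520,300),25,70),.055),.040))
n=np.array([-.5736,0,.8192]);top=mid+.009*n
E=edges(c,(150,0,520,300),25,70)
for th in np.radians([15,20,25,30,35,40]):
    nn=np.array([-np.sin(th),0,np.cos(th)]);w=np.cross([0,1,0],nn);q=mid+.009*nn;Q=[]
    for e in E:
        o,d=ray(c,e);X=o+d*((q-o)@nn)/(d@nn);Q.append([(X-q)@w,(X-q)[1]])
    Q=np.array(Q);Q=Q[np.linalg.norm(Q,axis=1)<.042];k,m=circ(Q,.032,1500);print(round(np.degrees(th)),k.round(4),m)
E
```

```text
tcp [ 0.5646 -0.2025  0.0945] yaw 0.0057 t 11.48 gap 0.0632 F [ 0.8  0.4 -0.6] grip 28.2 ovh 0.014 q7 -1.42
shift cm [-0.06  0.26  2.93] turn 0.0057
disc mid pred [ 0.5721 -0.203   0.0945]
plate (array([ 0.57000165, -0.20482952]), np.int64(268))
15 [0.0126 0.0028] 211
20 [ 0.0104 -0.0033] 226
25 [0.0084 0.    ] 238
30 [ 0.0053 -0.001 ] 292
35 [ 0.0009 -0.0009] 203
40 [-0.0077 -0.0024] 120
```

Call:
apply_moves([
  [6,-0.1,0.15,0.3,0],
  [6,0,0,0.3,0],
  [6,0,0,0.2,0],
  [6,0,0,0.2,0],
  [6,0,0,0.1,0],
  [6,0,0,0.1,0],
  [6,0,0,0,0],
], squeeze=20)

```text
t: 12.12
tcp_pos: [0.5643, -0.2056, 0.0834]
tcp_rot: [-3.142, -0.006, 0.0]
contact_force: [-0.6, -0.5, -2.5]
finger_gap: 0.063
grip_force: 28.2
```

Call:
apply_moves([
  [6,0,0,0.1,0],
  [6,0,0,0.1,0],
  [6,0,0,0.1,0],
  [6,0,0,0.1,0],
  [6,0,0,0,0],
])

```text
t: 12.53
tcp_pos: [0.5654, -0.2057, 0.0807]
tcp_rot: [3.141, 0.006, 0.003]
contact_force: [0.3, 0.6, 5.4]
finger_gap: 0.063
grip_force: 28.9
```

Call:
apply_moves([
  [6,0,0,0.1,0],
  [6,0,0,0.1,0],
  [6,0,0,0.1,0],
  [6,0,0,0.1,0],
  [6,0,0,0,0],
])

```text
t: 12.95
tcp_pos: [0.5678, -0.2057, 0.0781]
tcp_rot: [3.14, 0.007, 0.012]
contact_force: [2.2, 0.3, 9.3]
finger_gap: 0.0627
grip_force: 30.0
```

Call:
apply_moves([
  [6,0,0,0.1,0],
  [6,0,0,0.1,0],
  [6,0,0,0.1,0],
  [6,0,0,0,0],
])

```text
t: 13.28
tcp_pos: [0.5693, -0.2058, 0.0758]
tcp_rot: [3.14, 0.007, 0.017]
contact_force: [5.2, 0.0, 9.7]
finger_gap: 0.0628
grip_force: 30.8
```

```bash
cat >> h.py <<'E'
def held(c,off,ths,h=.018,box=(150,0,520,300),z=None):
    s=ctrl.sense();mid=s["tcp_pos"]+np.array(off)
    E=edges(c,box,25,70);rs=[ray(c,e) for e in E]
    for t in ths:
        th=np.radians(t);nn=np.array([-np.sin(th),0,np.cos(th)]);w=np.cross([0,1,0],nn);q=mid+h/2*nn
        Q=np.array([[(X-q)@w,(X-q)[1]] for X in (o+d*((q-o)@nn)/(d@nn) for o,d in rs)]);Q=Q[np.linalg.norm(Q,axis=1)<.044];k,m=circ(Q,.032,1500,.0008);C=q+k[0]*w+np.array([0,k[1],0]);print(t,k.round(4),m,C.round(4))
E
python3 - <<'E'
from h import *
rel([.564,-.205,.0652],0);c=cam("wrist");held(c,[.0064,0,-.0013],range(0,42,5))
E
```

```text
tcp [ 0.5693 -0.2058  0.0758] yaw 0.0046 t 13.28 gap 0.0628 F [5.2 0.  9.7] grip 30.8 ovh 0.014 q7 -1.43
shift cm [-0.54 -0.08  1.06] turn 0.0046
0 [0.0081 0.0006] 348 [ 0.5838 -0.2052  0.0835]
5 [0.0096 0.0005] 293 [ 0.5844 -0.2053  0.0843]
10 [ 0.0116 -0.0002] 270 [ 0.5855 -0.206   0.0854]
15 [ 0.0032 -0.0018] 211 [ 0.5764 -0.2076  0.084 ]
20 [ 0.0012 -0.0016] 204 [ 0.5737 -0.2073  0.0834]
25 [-0.0015 -0.0016] 215 [ 0.5705 -0.2074  0.082 ]
30 [-0.0055 -0.0018] 117 [ 0.5664 -0.2076  0.0796]
35 [ 0.0063 -0.0005] 96 [ 0.5757 -0.2063  0.0855]
40 [ 0.0112 -0.0017] 86 [ 0.5785 -0.2074  0.0887]
```

Call:
apply_moves([
  [6,0,0,-0.4,0],
  [6,0,0,-0.4,0],
  [6,-0.3,0,0,0],
  [6,-0.3,0,0,0],
  [6,0,0,0,0],
])

```text
t: 13.75
tcp_pos: [0.5566, -0.2057, 0.0798]
tcp_rot: [-3.141, -0.005, 0.004]
contact_force: [-0.9, 0.2, -1.7]
finger_gap: 0.0631
grip_force: 29.9
```

Run:
```python
from h import *
rel([.564,-.205,.0652],0);c=cam("wrist");held(c,[.0064,0,-.0013],range(10,38,3))
```

```text
tcp [ 0.5566 -0.2057  0.0798] yaw 0.0033 t 13.75 gap 0.0631 F [-0.9  0.2 -1.7] grip 29.9 ovh 0.014 q7 -1.42
shift cm [ 0.74 -0.07  1.46] turn 0.0033
10 [ 0.0031 -0.0015] 210 [ 0.565  -0.2072  0.088 ]
13 [ 0.0037 -0.0019] 223 [ 0.5651 -0.2076  0.0882]
16 [ 0.003  -0.0019] 211 [ 0.5639 -0.2077  0.088 ]
19 [ 0.0017 -0.0017] 211 [ 0.5622 -0.2074  0.0876]
22 [ 0.0002 -0.0017] 200 [ 0.5603 -0.2074  0.087 ]
25 [-0.0015 -0.0017] 187 [ 0.5583 -0.2074  0.0861]
28 [-0.004  -0.0017] 157 [ 0.5558 -0.2074  0.0847]
31 [-0.0071 -0.0017] 117 [ 0.5528 -0.2074  0.0826]
34 [-0.0097 -0.0017] 82 [ 0.5504 -0.2074  0.0806]
37 [ 0.009  -0.0018] 65 [ 0.5653 -0.2075  0.0912]
```

Call:
apply_moves([
  [6,0,-0.2,0.1,0],
  [6,0,0,0.2,0],
  [6,0.03,0,0.1,0],
  [6,0.03,0,0.1,0],
  [6,0.03,0,0.1,0],
  [6,0.03,0,0.1,0],
  [6,0.03,0,0.1,0],
  [6,0,0,0,0],
])

```text
t: 14.47
tcp_pos: [0.5612, -0.2033, 0.0736]
tcp_rot: [3.141, 0.007, 0.004]
contact_force: [0.0, 1.2, 5.9]
finger_gap: 0.0634
grip_force: 30.9
```

Call:
apply_moves([
  [6,0.03,0,0.1,0],
  [6,0.03,0,0.1,0],
  [6,0.03,0,0.1,0],
  [6,0,0,0,0],
])

```text
t: 14.8
tcp_pos: [0.5631, -0.2034, 0.0711]
tcp_rot: [3.141, 0.007, 0.007]
contact_force: [0.4, 0.5, 6.2]
finger_gap: 0.0627
grip_force: 31.3
```

Run:
```python
from h import *
rel([.564,-.205,.0652],0);c=cam("wrist");held(c,[.0064,0,-.0013],range(0,30,3))
```

```text
tcp [ 0.5631 -0.2034  0.0711] yaw 0.0043 t 14.8 gap 0.0627 F [0.4 0.5 6.2] grip 31.3 ovh 0.014 q7 -1.43
shift cm [0.09 0.16 0.59] turn 0.0043
0 [ 0.0029 -0.0033] 234 [ 0.5724 -0.2067  0.0788]
3 [ 0.0005 -0.0016] 234 [ 0.5696 -0.205   0.0788]
6 [-0.     -0.0016] 213 [ 0.5686 -0.205   0.0788]
9 [-0.0008 -0.0016] 193 [ 0.5673 -0.205   0.0786]
12 [-0.0033 -0.0016] 194 [ 0.5644 -0.205   0.0779]
15 [-0.0024 -0.0016] 228 [ 0.5649 -0.205   0.0779]
18 [ 0.0111 -0.001 ] 186 [ 0.5773 -0.2044  0.0818]
21 [ 0.0009 -0.0014] 146 [ 0.5671 -0.2048  0.0785]
24 [ 0.003  -0.0008] 136 [ 0.5686 -0.2042  0.0793]
27 [ 0.0054 -0.0003] 130 [ 0.5702 -0.2037  0.0803]
```

Call:
apply_moves([
  [6,0.02,0,0.1,0],
  [6,0.02,0,0.1,0],
  [6,0,0,0.1,0],
  [6,0,0,0,0],
])

```text
t: 15.18
tcp_pos: [0.5646, -0.2034, 0.0686]
tcp_rot: [3.141, 0.007, 0.011]
contact_force: [2.7, 0.9, 7.6]
finger_gap: 0.0628
grip_force: 31.8
```

Call:
apply_moves([
  [6,0,0,0.1,0],
  [6,0,0,0.1,0],
  [6,0,0,0,0],
])

```text
t: 15.43
tcp_pos: [0.5653, -0.2035, 0.0669]
tcp_rot: [3.14, 0.007, 0.014]
contact_force: [3.1, 2.0, 7.4]
finger_gap: 0.0627
grip_force: 32.0
```

Run:
```python
from h import *
rel([.564,-.205,.0652],0);c=cam("wrist");held(c,[.0064,0,-.0013],range(0,14,2))
```

```text
tcp [ 0.5653 -0.2035  0.0669] yaw 0.0047 t 15.43 gap 0.0627 F [3.1 2.  7.4] grip 32.0 ovh 0.014 q7 -1.43
shift cm [-0.13  0.15  0.17] turn 0.0047
0 [-0.0053 -0.0016] 278 [ 0.5664 -0.2051  0.0746]
2 [-0.0047 -0.0016] 287 [ 0.5666 -0.2051  0.0744]
4 [-0.0041 -0.0016] 316 [ 0.5669 -0.2051  0.0743]
6 [-0.0035 -0.0016] 333 [ 0.5672 -0.2051  0.0742]
8 [-0.003  -0.0016] 331 [ 0.5675 -0.2051  0.0741]
10 [-0.0022 -0.0016] 298 [ 0.5679 -0.2051  0.0741]
12 [-0.0014 -0.0016] 270 [ 0.5685 -0.2051  0.0741]
```

Call:
apply_moves([
  [6,0,0,0.1,0],
  [6,0,0,0.1,0],
  [6,0,0,0,0],
])

```text
t: 15.73
tcp_pos: [0.5658, -0.2035, 0.0651]
tcp_rot: [3.14, 0.007, 0.016]
contact_force: [4.0, 0.5, 7.5]
finger_gap: 0.0628
grip_force: 32.3
```

Call:
apply_moves([
  [6,0,0,0.1,0],
  [6,0,0,0,0],
])

```text
t: 15.9
tcp_pos: [0.566, -0.2036, 0.0642]
tcp_rot: [3.14, 0.007, 0.016]
contact_force: [4.7, 0.7, 7.3]
finger_gap: 0.063
grip_force: 32.4
```

Run:
```python
from h import *
rel([.564,-.205,.0652],0);c=cam("wrist");held(c,[.0034,0,-.0013],range(-2,12,2))
```

```text
tcp [ 0.566  -0.2036  0.0642] yaw 0.0047 t 15.9 gap 0.063 F [4.7 0.7 7.3] grip 32.4 ovh 0.014 q7 -1.44
shift cm [-0.2   0.14 -0.11] turn 0.0047
-2 [-0.0015 -0.0017] 308 [ 0.5682 -0.2052  0.072 ]
0 [-0.001  -0.0017] 325 [ 0.5685 -0.2052  0.0719]
2 [-0.0004 -0.0017] 325 [ 0.5687 -0.2052  0.0719]
4 [ 0.0001 -0.0017] 322 [ 0.5689 -0.2052  0.0719]
6 [ 0.0009 -0.0016] 303 [ 0.5693 -0.2052  0.0719]
8 [ 0.0016 -0.0017] 278 [ 0.5698 -0.2052  0.072 ]
10 [ 0.0025 -0.0018] 274 [ 0.5703 -0.2053  0.0722]
```

Call:
apply_moves([
  [6,0,0,0.1,0],
  [6,0,0,0,0],
])

```text
t: 16.12
tcp_pos: [0.5662, -0.2036, 0.0635]
tcp_rot: [3.14, 0.007, 0.017]
contact_force: [4.3, 1.5, 8.9]
finger_gap: 0.0631
grip_force: 33.2
```

Call:
apply_moves([
  [6,0,0,0.1,0],
  [6,0,0,0,0],
])

```text
t: 16.28
tcp_pos: [0.5662, -0.2035, 0.0634]
tcp_rot: [3.14, 0.007, 0.016]
contact_force: [2.4, 1.4, 13.1]
finger_gap: 0.0628
grip_force: 36.4
```

Run:
```python
from h import *
rel([.564,-.205,.0652],0);c=cam("wrist");held(c,[.0024,0,.0003],range(-4,8,2))
```

```text
tcp [ 0.5662 -0.2035  0.0634] yaw 0.0047 t 16.28 gap 0.0628 F [ 2.4  1.4 13.1] grip 36.4 ovh 0.014 q7 -1.44
shift cm [-0.22  0.15 -0.19] turn 0.0047
-4 [-0.0003 -0.0016] 289 [ 0.5689 -0.2052  0.0727]
-2 [ 0.0003 -0.0016] 305 [ 0.5691 -0.2052  0.0727]
0 [ 0.0008 -0.0016] 332 [ 0.5694 -0.2052  0.0727]
2 [ 0.0014 -0.0017] 338 [ 0.5697 -0.2052  0.0727]
4 [ 0.002  -0.0017] 339 [ 0.5699 -0.2052  0.0728]
6 [ 0.0027 -0.0016] 324 [ 0.5703 -0.2052  0.0729]
```

Call:
apply_moves([
  [6,0,0,-0.15,0],
  [6,0,0,0,0],
  [6.6,0,0,0,0],
  [7.5,0,0,0,0],
  [7.5,0,0,0,0],
  [7.5,0,0,-1,0],
  [7.5,0,0,-3,0],
  [7.5,0,0,-4,0],
])

```text
t: 17.0
tcp_pos: [0.5582, -0.2031, 0.1388]
tcp_rot: [-3.139, -0.006, 0.013]
contact_force: [0.4, -0.2, -0.1]
finger_gap: 0.0747
grip_force: 0.0
```

Call:
apply_moves([
  [7.5,0,0,-4,0],
  [7.5,0,0,-2,0],
  [7.5,0,0,0,0],
  [7.5,0,0,0,0],
])

```text
t: 17.33
tcp_pos: [0.5613, -0.2039, 0.2025]
tcp_rot: [3.141, 0.006, 0.003]
contact_force: [-0.5, -0.7, -0.5]
finger_gap: 0.075
grip_force: 0.0
```

Run:
```python
from h import *
rel([.56,.19,.25],0);c=cam("wrist")
u,v=proj(c,[.57,-.205,.073]).astype(int);b=(u-75,max(0,v-75),u+75,v+75);E=edges(c,b,20,60)
print("plate",circ(toz(c,E,.055),.040,tol=.0008))
for z in(.069,.071,.073,.075,.077): print(z,*circ(toz(c,E,z),.032,tol=.0008))
k=proj(c,[.5459,-.3324,.068]);print(k)
```

```text
tcp [ 0.5613 -0.2039  0.2025] yaw 0.0035 t 17.33 gap 0.075 F [-0.5 -0.7 -0.5] grip 0.0 ovh 0.014 q7 -1.39
shift cm [ 2.000e-02 -3.939e+01 -4.790e+00] turn 0.0035
plate (array([ 0.57034882, -0.20512592]), np.int64(258))
0.069 [ 0.56767062 -0.20531523] 144
0.071 [ 0.56819688 -0.20488287] 138
0.073 [ 0.56923612 -0.20341151] 141
0.075 [ 0.56976518 -0.20329533] 141
0.077 [ 0.57126695 -0.20516226] 144
[454.21540498 205.01107006]
```

Call:
apply_moves([
  [5,0,-2,0,0],
  [5,0,-4,0,0],
  [5,0,-4,0,0],
  [5,0,-4,0,0],
  [5,0,-4,0,0],
  [5,0,-4,0,0],
  [5,0,-4,0,0],
  [5,0,-4,0,0],
])

```text
t: 18.05
tcp_pos: [0.5583, 0.0977, 0.1989]
tcp_rot: [3.141, 0.006, -0.007]
contact_force: [-0.1, -0.5, 0.5]
finger_gap: 0.0498
grip_force: 0.0
```

Call:
apply_moves([
  [5,0,-4,0,0],
  [5,0,-4,0,0],
  [5,0,-2,0,0],
  [5,0,0,0,0],
  [5,0,0,0,0],
])

```text
t: 18.47
tcp_pos: [0.5581, 0.1974, 0.1989]
tcp_rot: [3.14, 0.011, -0.007]
contact_force: [0.3, -0.5, -0.5]
finger_gap: 0.0497
grip_force: 0.0
```

Run:
```python
from h import *
rel([.56,.197,.20],0);c=cam("wrist")
u,v=proj(c,[.572,.197,.0506]).astype(int);print(u,v)
print(disc(c,(u-62,v-62,u+62,v+62),.010,-.005,20,60))
g=cv2.cvtColor(c["frame"],cv2.COLOR_RGB2GRAY)
m=(g[max(0,v-75):v+75,u-75:u+75]>60).astype(np.uint8);n,l,st,ce=cv2.connectedComponentsWithStats(m)
for s in st[1:]:
    if s[4]>400: print("blob",s+np.array([u-75,max(0,v-75),0,0,0]))
# block-average brightness print for a look
S=g[v-60:v+60:5,u-60:u+60:4]
print("\n".join(" ".join(f"{x:3d}" for x in r) for r in S))
```

```text
tcp [0.5581 0.1974 0.1989] yaw 0.0073 t 18.47 gap 0.0497 F [ 0.3 -0.5 -0.5] grip 0.0 ovh 0.014 q7 -2.13
shift cm [ 0.19  0.04 -0.11] turn 0.0073
320 169
(array([0.57251541, 0.18951037, 0.050592  ]), np.int64(135), array([0.57825134, 0.18948169, 0.0424    ]))
blob [ 245   94  150   11 1323]
blob [  245   135   150   109 10726]
 39  39  38  40  22  25  29  24  31  27  26  25  32  33  31  26  25  29  31  28  23  26  29  29  30  41  41  32  40  40
 43  36  20  29  28  30  30  27  34  26  24  30  31  30  30  28  21  23  28  27  21  28  25  33  24  28  39  41  39  37
 28  28  24  28  24  30  29  32  29  28  28  27  23  25  31  28  25  22  26  27  31  26  27  26  29  27  32  37  41  42
 25  27  30  24  33  24  25  24  27  23  28  26  26  24  24  28  27  23  23  25  27  23  32  29  31  30  15  42  38  43
 28  30  26  20  30  33  27  27  28  22  27  23  19  27  29  28  31  24  25  27  27  25  29  24  30  33  25  36  44  39
 21  24  26  28  22  27  23  21  28  30  24  30  28  27  28  28  33  40  33  28  29  29  17  26  29  30  24  24  42  43
 22  28  21  26  27  31  18  32  25  21  24  26  51 
[... 1407 characters left out ...]
 212 208 203 211 208 203 206 208 145 113 116 108 114 114 110 117 110 114 111 111 143 146 147 143 145
231 210 200 198 204 211 208 202 210 201 213 213 213 205 116 113 108 114 108 111 115 110 111 112 111 143 144 150 150 143
232 232 211 208 208 203 210 207 210 212 206 213 205 199 206 120 115 111 110 111 117 114 114 108 113 116 141 141 144 146
231 232 234 207 202 200 206 210 210 202 205 212 211 207 209 216 117 110 110 110 111 114 117 114 108 112 118 140 142 141
232 232 231 228 203 211 204 200 198 202 212 212 203 204 205 210 186 116 110 114 110 112 112 112 109 111 111 131 145 145
229 233 228 228 229 215 207 203 206 203 205 206 203 209 208 209 202 171 111 110 114 111 115 114 112 113 109 118 146 146
```

Call:
apply_moves([
  [4,0.35,0.75,2,0.007],
  [4,0,0,3,0],
  [4,0,0,3,0],
  [4,0,0,2,0],
  [4,0,0,0,0],
  [4,0,0,0,0],
])

```text
t: 19.02
tcp_pos: [0.5627, 0.1866, 0.0998]
tcp_rot: [3.14, -0.009, -0.005]
contact_force: [0.8, 0.7, 0.4]
finger_gap: 0.0398
grip_force: 0.0
```

Run:
```python
from h import *
rel([.562,.1895,.0655],0);c=cam("wrist")
g=cv2.cvtColor(c["frame"],cv2.COLOR_RGB2GRAY)
for p in([.5725,.1895,.0506],[.5576,.1895,.0719],[.5576,.1995,.0719],[.5576,.1795,.0719]): print(p,proj(c,np.array(p)).round(1))
print(disc(c,(220,60,430,300),.010,-.005,20,60))
u,v=proj(c,np.array([.5576,.1895,.0719])).astype(int)
S=cv2.GaussianBlur(g,(3,3),0)[v-48:v+40:6,u-60:u+60:4]
print("\n".join(" ".join(f"{x:3d}" for x in r) for r in S))
```

```text
tcp [0.5627 0.1866 0.0998] yaw -0.0057 t 19.02 gap 0.0398 F [0.8 0.7 0.4] grip 0.0 ovh 0.014 q7 -2.17
shift cm [-0.06 -0.3   3.42] turn -0.0057
[0.5725, 0.1895, 0.0506] [313.7 209.8]
[0.5576, 0.1895, 0.0719] [313.3 247.5]
[0.5576, 0.1995, 0.0719] [295.5 247.5]
[0.5576, 0.1795, 0.0719] [331.2 247.4]
(array([0.57876457, 0.18947262, 0.050592  ]), np.int64(161), array([0.5845005 , 0.18944394, 0.0424    ]))
 28  28  63 180 156 154 155 155 155 155 156 156 157 156 156 156 157 157 157 157 157 158 159 158 159 158 159 160 101  25
 26  22  58 155 155 156 156 155 157 157 156 157 152 155 157 159 162 160 154 157 157 159 158 158 159 159 159 159 128  25
 25  23  45 150 155 156 154 155 156 156 156 149 148 155 158 161 161 159 152 148 157 158 159 157 158 158 159 159 112  24
 25  26  24  75 150 152 153 153 152 152 153 145 150 156 157 160 163 159 153 145 155 155 155 156 156 156 156 141  32  24
 37  37  35  31  43 129 153 153 153 154 154 145 152 157 158 160 162 160 151 145 155 157 156 156 157 157 108  28  24  25
 33  31  32  34  32  28  49 109 147 154 153 145 153 157 158 161 161 158 150 143 154 155 155 14
[... 405 characters left out ...]
  39  28  66 218 216 210 209 194 164 155 155 156 157 137 117 117 121 121 117 115 116 119  72  26  29
 36  71 114 115  87  27  26  49 217 218 219 214 216 221 217 219 217 210 191 124 117 118 118 121 120 114 113  61  28  28
 44 112 114 113  41  27  25  44 212 217 214 213 211 215 221 223 220 216 215 210 143 117 117 116 114 116 117  56  26  27
 37  65 124 125  37  30  28  49 210 216 214 217 217 215 214 217 218 220 217 216 218 162 119 118 118 115 117  63  30  28
 34  35  48 116  42  30  26 113 239 221 214 208 212 216 215 216 212 213 218 218 216 217 168 116 114 117 120  90  28  28
 33  35  33  32  36  29  29 191 237 237 230 217 219 223 222 220 216 211 218 219 218 217 213 183 118 118 114 108  33  28
```

Call:
apply_moves([
  [4,-0.05,-0.3,0,0],
  [4,0,0,1.5,0],
  [4,0,0,1,0],
  [4,0,0,0.5,0],
  [4,0,0,0.3,0],
  [4,0,0,0,0],
])

```text
t: 19.57
tcp_pos: [0.5625, 0.1918, 0.0678]
tcp_rot: [3.141, -0.005, -0.001]
contact_force: [0.0, -0.3, -0.3]
finger_gap: 0.0401
grip_force: 0.0
```

Run:
```python
from h import *
rel([.562,.1895,.0655],0)
```

```text
tcp [0.5625 0.1918 0.0678] yaw -0.0032 t 19.57 gap 0.0401 F [ 0.  -0.3 -0.3] grip 0.0 ovh 0.014 q7 -2.19
shift cm [-0.05  0.23  0.23] turn -0.0032
```

Call:
apply_moves([
  [4,0,0.15,0.1,0],
  [4,0,0,0,0],
  [1.5,0,0,0,0],
  [1.5,0,0,0,0],
  [1.5,0,0,0,0],
  [1.5,0,0,0,0],
  [1.5,0,0,0,0],
  [1.5,0,0,0,0],
], squeeze=20)

```text
t: 20.23
tcp_pos: [0.563, 0.1904, 0.0675]
tcp_rot: [-3.142, 0.005, -0.001]
contact_force: [-1.1, -0.7, 3.8]
finger_gap: 0.0191
grip_force: 20.0
```

Gripped at 19 mm. I'll lift it and carry it to the plate, clear of the ceramic.

Call:
apply_moves([
  [1.5,0,0,-0.5,0],
  [1.5,0,0,-1,0],
  [1.5,0,0,-2,0],
  [1.5,0,0,-3,0],
  [1.5,0,0,-3,0],
  [1.5,0,0,-3,0],
  [1.5,0,0,0,0],
])

```text
t: 20.82
tcp_pos: [0.5659, 0.1922, 0.199]
tcp_rot: [-3.137, 0.005, -0.018]
contact_force: [0.8, -0.3, -1.4]
finger_gap: 0.0189
grip_force: 19.7
```

Call:
apply_moves([
  [1.5,0,1.5,0,0],
  [1.5,0,3,0,0],
  [1.5,-0.2,3.8,0,0],
  [1.5,-0.2,3.8,0,0],
  [1.5,-0.2,3.8,0,0],
  [1.5,-0.2,3.8,0,0],
  [1.5,-0.2,3.8,0,0],
  [1.5,-0.2,3.8,0,0],
])

```text
t: 21.48
tcp_pos: [0.5491, -0.0843, 0.1922]
tcp_rot: [3.142, -0.005, -0.0]
contact_force: [0.9, -1.5, -0.9]
finger_gap: 0.019
grip_force: 19.7
```

Call:
apply_moves([
  [1.5,-0.2,3.8,0,0],
  [1.5,0,3.8,0,0],
  [1.5,0,3,0,0],
  [1.5,0,1.5,0,0],
  [1.5,0,0,0,0],
  [1.5,0,0,0,0],
])

```text
t: 21.98
tcp_pos: [0.5469, -0.2043, 0.1918]
tcp_rot: [-3.141, 0.008, 0.001]
contact_force: [0.3, 0.4, -1.5]
finger_gap: 0.0188
grip_force: 19.8
```

Run:
```python
from h import *
rel([.5486,-.205,.13],0);c=cam("wrist")
held(c,[.0154,0,-.0205],range(0,42,4),h=.010)
B=cam("side");g=cv2.cvtColor(B["frame"],cv2.COLOR_RGB2GRAY);p=ctrl.sense()["tcp_pos"];u,v=proj(B,p+[0.01,0,-.02]).astype(int);print(u,v)
print("\n".join(" ".join(f"{x:3d}" for x in r) for r in g[v-14:v+22:2,u-24:u+26:2]))
```

```text
tcp [ 0.5469 -0.2043  0.1918] yaw -0.0054 t 21.98 gap 0.0188 F [ 0.3  0.4 -1.5] grip 19.8 ovh 0.014 q7 -1.39
shift cm [0.17 0.07 6.18] turn -0.0054
0 [ 0.0027 -0.002 ] 180 [ 0.5654 -0.2046  0.1764]
4 [ 0.0036 -0.0026] 180 [ 0.5659 -0.2052  0.1767]
8 [ 0.0045 -0.0025] 176 [ 0.5665 -0.2051  0.177 ]
12 [ 0.0056 -0.0019] 176 [ 0.5672 -0.2045  0.1775]
16 [ 0.0071 -0.0007] 163 [ 0.5681 -0.2033  0.1782]
20 [-0.0024 -0.0032] 157 [ 0.5588 -0.2058  0.1753]
24 [-0.0011 -0.0033] 166 [ 0.5597 -0.206   0.1756]
28 [ 0.0001 -0.0035] 147 [ 0.5604 -0.2061  0.1759]
32 [-0.0108  0.0013] 126 [ 0.5509 -0.2013  0.1699]
36 [-0.0086  0.0009] 133 [ 0.5527 -0.2017  0.1704]
40 [-0.0061  0.0011] 123 [ 0.5548 -0.2015  0.1713]
339 212
165 125  30  17  18  25  25  21  24  18  13  17  12  18  17  17  26 103 165 164 167 161 165 163 164
163 148  53  21  19  20  20  19  22  19  17  14  18  13  16  16  29  99 163 166 166 164 160 163 164
165 159  66  20  18  19  20  19  16  24  18  18  18  17  15  37  85 103 153 164 165 164 164 162 163
169 161  76  16  17  15  12  13  37  61  36  17  18  25  50  71  98 108 144 162 165 16
[... 713 characters left out ...]

165 122  56  51  51  50  53 109 107  97  99 100  96 101 108 116 141 165 165 169 173 168 165 167 165
157  98  50  52  51  52  50  73 135 105  98 100 107 109 124 147 164 167 172 171 171 168 170 168 170
166 116  86  66  70  59  65 101 167 156 125 126 135 152 161 168 171 169 167 172 170 170 170 168 169
171 161 144 107 111  96 135 155 171 171 167 166 170 172 172 169 172 172 170 173 169 169 170 170 168
168 170 167 166 167 168 166 169 167 169 170 165 170 177 174 170 168 168 172 172 173 171 171 175 174
169 172 170 167 169 170 171 173 172 171 175 172 176 175 170 173 170 172 171 168 170 167 168 173 174
171 171 169 169 165 165 170 173 173 172 174 172 173 173 171 176 171 172 172 171 169 167 168 166 170
```

Call:
apply_moves([
  [1.5,0.1,0.05,1,0],
  [1.5,0,0,2,0],
  [1.5,0,0,2,0],
  [1.5,0,0,1.5,0],
  [1.5,0,0,0.6,0],
  [1.5,0,0,0.2,0],
  [1.5,0,0,0,0],
  [1.5,0,0,0,0],
])

```text
t: 22.75
tcp_pos: [0.5492, -0.2038, 0.1198]
tcp_rot: [3.141, -0.004, 0.002]
contact_force: [0.4, 0.1, -1.0]
finger_gap: 0.019
grip_force: 19.7
```

Run:
```python
from h import *
rel([.548,-.205,.115],0);c=cam("wrist")
u,v=proj(c,[.5700,-.205,.073]).astype(int);print(u,v)
E=edges(c,(u-110,max(0,v-130),u+110,v+60),25,70)
print("plate",circ(toz(c,E,.055),.040,tol=.0008))
held(c,[.0154,0,-.0205],range(12,44,4),h=.010,box=(u-110,max(0,v-130),u+110,min(v+130,300)))
g=cv2.GaussianBlur(cv2.cvtColor(c["frame"],cv2.COLOR_RGB2GRAY),(3,3),0)
v0=max(0,v-120)
print(v0,u-96);print("\n".join(" ".join(f"{x:3d}" for x in r) for r in g[v0:v0+220:8,u-96:u+96:6]))
```

```text
tcp [ 0.5492 -0.2038  0.1198] yaw -0.0025 t 22.75 gap 0.019 F [ 0.4  0.1 -1. ] grip 19.7 ovh 0.014 q7 -1.42
shift cm [-0.12  0.12  0.48] turn -0.0025
320 193
plate (array([ 0.56985089, -0.20494244]), np.int64(277))
12 [-0.0004 -0.0006] 197 [ 0.5633 -0.2046  0.1044]
16 [ 0.0012 -0.0016] 196 [ 0.5644 -0.2056  0.1047]
20 [ 0.0026 -0.0017] 191 [ 0.5654 -0.2057  0.1051]
24 [0.0048 0.0006] 153 [ 0.567  -0.2034  0.1061]
28 [0.0096 0.0053] 154 [ 0.5708 -0.1986  0.1085]
32 [0.0113 0.0047] 146 [ 0.5716 -0.1992  0.1098]
36 [-0.006  -0.0015] 117 [ 0.5569 -0.2055  0.1001]
40 [-0.0047 -0.0014] 106 [ 0.5578 -0.2054  0.1003]
73 224
194 196 196 190 190 190 176 204 198 187 174 161 149 171 182 194 197 200 197 191 190 197 192 190 192 193 190 192 187 192 195 189
194 197 191 196 199 197 166 203 137 175 203 201 202 202 203 201 197 185 166 157 160 191 197 195 195 188 195 198 197 196 193 189
196 195 195 202 201 194 161 202 115 130 203 203 202 202 202 203 200 199 201 201 201 201 202 193 175 153 163 179 189 194 189 185
190 196 198 199 200 194 117 120 118 131 203 201 199 199 202 201 199 198 199 200 201 199 199 
[... 2407 characters left out ...]
 126 123 116  24  89  89  23  29 182 186 182 181 184 185 184
199 199 199 172 114  97  88  89  30  29  81  88  39  80 120 124 125 127 124 116  23  82  89  37  29 143 180 183 183 184 184 184
195 201 197 161 118 104  85  79  26  26  90  89  25  88 122 124 125 125 122 113  22  64  91  70  23  38 186 184 185 183 181 182
134 150 191 136 115  95  56  23  25  26  25  71  29 100 123 122 122 124 123 119  26  75  28  24  25  26  27 172 183 184 184 163
 27  25  26 107  87  43  23  25  25  26  24  24  27  74 121 121 119 121 121 124  24  25  26  24  25  27  27  39 121 164 109  25
 23  25  27  24  25  26  24  25  24  27  26  23  29  73  90  88  86 167 171 199  41  24  24  24  25  23  25  25  24  26  24  26
```

Run:
```python
from h import *
c=cam("wrist");p=ctrl.sense()["tcp_pos"];print(p)
P=p+np.array([.002,0,-.003])
for t in range(8,40,4):
    th=np.radians(t);n=np.array([-np.sin(th),0,np.cos(th)]);w=np.array([np.cos(th),0,np.sin(th)]);B=P-.0245*n
    print(t,[proj(c,B+.032*w+h*n)[1].round(1) for h in(0,.01)],"low edge z",(B-.032*w)[2].round(4),"x",(B-.032*w)[0].round(4))
g=cv2.GaussianBlur(cv2.cvtColor(c["frame"],cv2.COLOR_RGB2GRAY),(3,3),0)
for u in(316,321,326): print(g[110:215,u].tolist())
for z,r,x in[(.055,.04,.5704),(.055,.032,.5704),(.073,.032,.5704)]: print(z,proj(c,[x+r,-.205,z]))
```

```text
[ 0.54923814 -0.2041002   0.12014968]
8 [np.float64(176.2), np.float64(183.8)] low edge z 0.0884 x 0.523
12 [np.float64(174.8), np.float64(183.8)] low edge z 0.0865 x 0.525
16 [np.float64(173.7), np.float64(184.2)] low edge z 0.0848 x 0.5272
20 [np.float64(173.0), np.float64(185.0)] low edge z 0.0832 x 0.5295
24 [np.float64(172.7), np.float64(186.2)] low edge z 0.0818 x 0.532
28 [np.float64(172.8), np.float64(187.8)] low edge z 0.0805 x 0.5345
32 [np.float64(173.3), np.float64(189.8)] low edge z 0.0794 x 0.5371
36 [np.float64(174.3), np.float64(192.3)] low edge z 0.0785 x 0.5398
[116, 116, 116, 117, 118, 118, 117, 115, 115, 117, 117, 116, 121, 137, 164, 186, 197, 198, 197, 197, 197, 197, 198, 197, 195, 193, 193, 192, 182, 160, 135, 125, 138, 161, 180, 187, 189, 189, 189, 188, 187, 187, 186, 187, 187, 186, 186, 186, 186, 186, 185, 185, 185, 182, 172, 156, 141, 133, 131, 130, 130, 130, 131, 130, 130, 131, 133, 140, 147, 151, 152, 152, 151, 150, 150, 149, 150, 152, 155, 156, 158, 159, 162, 164, 164, 162, 158, 149, 137, 127, 124, 124, 124, 122, 121, 120, 121, 122, 123, 123, 123, 123, 124
[... 465 characters left out ...]
4, 123, 123, 122, 121, 121, 121, 121, 122, 122, 122, 123, 124, 124, 124]
[117, 117, 116, 116, 116, 115, 115, 115, 116, 116, 116, 116, 116, 124, 147, 176, 193, 199, 199, 198, 197, 197, 197, 197, 197, 195, 193, 189, 177, 155, 132, 127, 143, 166, 181, 187, 189, 189, 188, 188, 188, 188, 188, 187, 186, 186, 186, 185, 185, 186, 186, 186, 185, 182, 173, 156, 141, 134, 131, 131, 130, 130, 131, 132, 131, 131, 135, 142, 149, 153, 153, 151, 150, 149, 149, 150, 152, 154, 156, 157, 159, 161, 162, 164, 163, 162, 158, 150, 139, 129, 125, 125, 125, 123, 122, 120, 120, 121, 122, 123, 123, 124, 125, 124, 123]
0.055 [320.2323806  123.29702369]
0.055 [320.2727524  136.02110189]
0.073 [320.16583926 139.08027891]
```

Call:
apply_moves([
  [1.5,0,-0.05,0.1,0],
  [1.5,0,0,0.1,0],
  [1.5,0,0,0.1,0],
  [1.5,0,0,0.1,0],
  [1.5,0,0,0.05,0],
  [1.5,0,0,0,0],
])

```text
t: 23.35
tcp_pos: [0.5488, -0.2037, 0.1152]
tcp_rot: [3.141, -0.005, 0.001]
contact_force: [-1.2, 0.6, 5.2]
finger_gap: 0.0191
grip_force: 20.2
```

Call:
apply_moves([
  [1.5,0.05,0,0.1,0],
  [1.5,0.1,0,0.1,0],
  [1.5,0,0,0,0],
])

```text
t: 23.6
tcp_pos: [0.5513, -0.2038, 0.114]
tcp_rot: [3.141, -0.005, 0.004]
contact_force: [-1.0, 0.2, 8.1]
finger_gap: 0.0193
grip_force: 20.8
```

Call:
apply_moves([
  [1.5,0.15,0,0,0],
  [1.5,0.15,0,0.05,0],
  [1.5,0.15,0,0.05,0],
  [1.5,0,0,0,0],
])

```text
t: 23.93
tcp_pos: [0.5551, -0.2038, 0.1124]
tcp_rot: [3.141, -0.005, 0.002]
contact_force: [-0.2, 0.2, 5.6]
finger_gap: 0.0191
grip_force: 20.8
```

Call:
apply_moves([
  [1.5,0.12,0,0.07,0],
  [1.5,0.12,0,0.07,0],
  [1.5,0.12,0,0.07,0],
  [1.5,0,0,0,0],
])

```text
t: 24.27
tcp_pos: [0.5589, -0.2039, 0.1103]
tcp_rot: [3.141, -0.005, 0.003]
contact_force: [0.2, -0.9, 5.2]
finger_gap: 0.0194
grip_force: 21.1
```

```bash
cat > e.py <<'E'
from h import *
rel(None);c=cam("wrist")
g=cv2.GaussianBlur(cv2.cvtColor(c["frame"],cv2.COLOR_RGB2GRAY),(3,3),0)
print([proj(c,[.569+dx,-.205,z]).round(1).tolist() for dx,z in((.0415,.055),(.032,.055),(.032,.073),(.032,.083))])
for u in(316,326): print(g[100:215,u].tolist())
E
python3 e.py
```

```text
tcp [ 0.5589 -0.2039  0.1103] yaw -0.0031 t 24.27 gap 0.0194 F [ 0.2 -0.9  5.2] grip 21.1 ovh 0.014 q7 -1.43
[[320.3, 140.0], [320.4, 155.8], [320.3, 161.1], [320.2, 164.5]]
[203, 204, 203, 200, 188, 163, 136, 120, 118, 119, 119, 118, 118, 118, 118, 118, 118, 118, 118, 118, 119, 120, 120, 118, 118, 117, 116, 117, 117, 118, 118, 117, 116, 117, 118, 119, 118, 115, 112, 115, 136, 168, 190, 198, 199, 198, 198, 198, 198, 198, 198, 195, 193, 193, 193, 187, 169, 141, 119, 111, 114, 127, 148, 169, 182, 185, 185, 185, 184, 183, 175, 159, 144, 136, 134, 133, 133, 132, 131, 131, 133, 137, 140, 140, 139, 138, 138, 139, 140, 141, 141, 145, 156, 167, 169, 158, 143, 133, 130, 129, 130, 130, 131, 132, 131, 129, 127, 127, 127, 128, 129, 129, 130, 131, 131]
[204, 204, 203, 200, 189, 166, 141, 125, 119, 118, 118, 118, 117, 117, 117, 118, 119, 118, 117, 118, 119, 119, 119, 119, 118, 118, 118, 118, 117, 117, 117, 117, 117, 117, 116, 116, 116, 115, 109, 108, 123, 151, 178, 193, 198, 199, 198, 198, 197, 196, 197, 197, 196, 195, 192, 186, 168, 140, 118, 111, 117, 133, 155, 174, 184, 185, 185, 184, 185, 185, 185, 183, 182, 178, 167, 150, 137, 132, 132, 131, 133, 136, 138, 139, 139, 140, 140, 141, 142, 144, 147, 152, 162, 169, 168, 158, 143, 134, 130, 129, 130, 131, 131, 131, 130, 129, 129, 128, 128, 129, 130, 130, 129, 130, 132]
```

Call:
apply_moves([
  [1.5,0.14,0,0.11,0],
  [1.5,0.14,0,0.11,0],
  [1.5,0.14,0,0.11,0],
  [1.5,0.14,0,0.11,0],
  [1.5,0,0,0,0],
])

```text
t: 24.73
tcp_pos: [0.5649, -0.2039, 0.1059]
tcp_rot: [3.141, -0.005, 0.004]
contact_force: [-0.5, 0.2, 5.7]
finger_gap: 0.0194
grip_force: 21.6
```

Call:
apply_moves([
  [1.5,0.1,0,0.1,0],
  [1.5,0.1,0,0.1,0],
  [1.5,0,0,0,0],
])

```text
t: 24.98
tcp_pos: [0.5671, -0.2039, 0.1041]
tcp_rot: [3.141, -0.005, 0.005]
contact_force: [-0.0, 1.0, 5.2]
finger_gap: 0.0193
grip_force: 21.9
```

```bash
python3 e.py
```

```text
tcp [ 0.5671 -0.2039  0.1041] yaw -0.003 t 24.98 gap 0.0193 F [-0.   1.   5.2] grip 21.9 ovh 0.014 q7 -1.43
[[320.4, 155.4], [320.4, 171.4], [320.4, 178.4], [320.3, 183.1]]
[121, 119, 131, 148, 154, 145, 131, 122, 121, 121, 120, 119, 120, 120, 121, 121, 121, 120, 119, 120, 120, 120, 121, 120, 120, 121, 120, 119, 119, 119, 119, 119, 119, 118, 118, 118, 118, 119, 119, 118, 118, 119, 119, 119, 119, 119, 119, 119, 119, 119, 119, 118, 114, 111, 116, 134, 162, 186, 198, 200, 199, 197, 196, 196, 198, 198, 196, 193, 192, 193, 192, 184, 163, 136, 117, 110, 110, 112, 121, 141, 162, 167, 156, 142, 135, 133, 131, 129, 127, 126, 126, 126, 126, 128, 132, 138, 141, 140, 138, 136, 135, 134, 134, 135, 137, 137, 137, 136, 135, 133, 131, 131, 132, 134, 135]
[174, 143, 120, 118, 133, 155, 173, 180, 169, 146, 128, 122, 121, 120, 120, 121, 120, 119, 119, 119, 118, 117, 118, 119, 119, 118, 118, 119, 119, 118, 119, 119, 120, 120, 121, 120, 118, 118, 118, 118, 119, 121, 119, 118, 118, 118, 118, 118, 117, 117, 115, 109, 100, 96, 103, 121, 147, 175, 192, 198, 199, 198, 197, 197, 196, 196, 196, 196, 195, 194, 191, 181, 161, 136, 118, 111, 111, 115, 126, 147, 166, 171, 160, 146, 138, 135, 131, 128, 126, 126, 126, 127, 128, 130, 134, 138, 141, 140, 138, 137, 135, 134, 134, 135, 136, 137, 137, 137, 136, 134, 133, 132, 133, 133, 134]
```

Call:
apply_moves([
  [1.5,0.07,0,0.1,0],
  [1.5,0.05,0,0.1,0],
  [1.5,0,0,0,0],
])

```text
t: 25.28
tcp_pos: [0.5687, -0.2039, 0.1024]
tcp_rot: [3.141, -0.005, 0.006]
contact_force: [0.2, -0.1, 5.8]
finger_gap: 0.0193
grip_force: 22.2
```

Call:
apply_moves([
  [1.5,0.03,0,0.1,0],
  [1.5,0,0,0,0],
])

```text
t: 25.45
tcp_pos: [0.5693, -0.2038, 0.1015]
tcp_rot: [3.141, -0.005, 0.008]
contact_force: [1.9, 0.2, 6.0]
finger_gap: 0.0189
grip_force: 22.4
```

Call:
apply_moves([
  [1.5,0,0,0.1,0],
  [1.5,0,0,0,0],
])

```text
t: 25.62
tcp_pos: [0.5697, -0.2039, 0.1008]
tcp_rot: [3.14, -0.004, 0.009]
contact_force: [2.4, -0.1, 6.4]
finger_gap: 0.0187
grip_force: 22.6
```

```bash
python3 e.py
```

```text
tcp [ 0.5697 -0.2039  0.1008] yaw -0.0029 t 25.62 gap 0.0187 F [ 2.4 -0.1  6.4] grip 22.6 ovh 0.014 q7 -1.43
[[320.4, 161.0], [320.5, 177.2], [320.4, 184.9], [320.4, 190.0]]
[196, 179, 151, 128, 117, 114, 117, 126, 136, 137, 130, 124, 122, 121, 120, 120, 120, 121, 122, 120, 120, 120, 120, 120, 120, 120, 120, 120, 120, 120, 120, 120, 120, 120, 120, 119, 119, 119, 119, 119, 119, 119, 119, 119, 119, 119, 119, 119, 118, 119, 119, 120, 120, 120, 119, 119, 117, 111, 106, 110, 124, 146, 172, 191, 198, 199, 198, 197, 196, 197, 197, 197, 195, 194, 192, 192, 192, 186, 167, 142, 122, 113, 112, 113, 114, 117, 128, 142, 145, 137, 127, 119, 116, 116, 119, 124, 132, 140, 143, 142, 140, 138, 137, 136, 137, 138, 139, 140, 141, 139, 137, 135, 134, 134, 135]
[207, 207, 205, 200, 186, 160, 133, 119, 121, 124, 119, 115, 116, 120, 122, 122, 121, 120, 120, 120, 120, 120, 119, 119, 120, 120, 120, 120, 120, 119, 119, 120, 119, 119, 119, 120, 120, 120, 120, 120, 120, 120, 121, 121, 120, 119, 119, 119, 119, 118, 118, 118, 117, 117, 117, 117, 115, 109, 101, 100, 110, 130, 158, 184, 197, 200, 199, 198, 197, 197, 196, 196, 196, 196, 194, 192, 190, 182, 163, 137, 118, 113, 113, 113, 115, 120, 134, 149, 150, 138, 126, 119, 117, 117, 121, 128, 136, 142, 143, 141, 139, 137, 136, 136, 137, 139, 140, 140, 141, 141, 139, 136, 134, 133, 134]
```

Call:
apply_moves([
  [1.5,0,0,0.1,0],
  [1.5,0,0,0,0],
])

```text
t: 25.83
tcp_pos: [0.5701, -0.2038, 0.1001]
tcp_rot: [3.14, -0.004, 0.011]
contact_force: [2.4, 0.3, 8.0]
finger_gap: 0.0191
grip_force: 22.7
```

Call:
apply_moves([
  [1.5,0,0,0.1,0],
  [1.5,0,0,0,0],
])

```text
t: 26.0
tcp_pos: [0.5707, -0.2038, 0.0994]
tcp_rot: [3.14, -0.004, 0.013]
contact_force: [2.3, 0.6, 8.2]
finger_gap: 0.0189
grip_force: 23.0
```

```bash
python3 e.py
```

```text
tcp [ 0.5707 -0.2038  0.0994] yaw -0.0027 t 26.0 gap 0.0189 F [2.3 0.6 8.2] grip 23.0 ovh 0.014 q7 -1.43
[[320.5, 163.3], [320.6, 179.5], [320.5, 187.5], [320.5, 192.7]]
[199, 200, 197, 184, 159, 134, 119, 111, 105, 105, 109, 114, 118, 120, 121, 121, 121, 121, 121, 122, 122, 122, 121, 120, 120, 120, 120, 120, 121, 121, 120, 120, 120, 120, 120, 120, 119, 119, 119, 119, 119, 119, 119, 119, 119, 119, 118, 118, 118, 118, 118, 118, 117, 118, 120, 120, 120, 119, 113, 105, 100, 103, 115, 136, 164, 186, 195, 198, 198, 197, 197, 198, 197, 196, 196, 194, 192, 193, 194, 192, 179, 154, 129, 115, 111, 111, 111, 112, 115, 121, 126, 125, 121, 116, 114, 118, 127, 138, 143, 143, 142, 140, 138, 137, 137, 138, 139, 139, 140, 140, 139, 138, 136, 135, 135]
[205, 206, 207, 206, 203, 190, 165, 136, 118, 115, 124, 131, 127, 120, 120, 121, 121, 121, 120, 119, 120, 120, 119, 118, 119, 119, 119, 119, 119, 119, 120, 120, 119, 120, 120, 120, 120, 120, 120, 120, 119, 119, 119, 120, 121, 120, 120, 120, 120, 119, 118, 117, 117, 118, 118, 118, 117, 117, 112, 101, 94, 96, 106, 123, 148, 175, 192, 199, 199, 198, 197, 197, 196, 196, 196, 196, 195, 193, 191, 188, 176, 151, 127, 115, 112, 113, 114, 116, 123, 135, 139, 132, 122, 117, 118, 122, 130, 139, 144, 144, 143, 141, 140, 138, 137, 137, 139, 140, 140, 141, 140, 138, 136, 135, 136]
```

Call:
apply_moves([
  [1.5,0,0,0.1,0],
  [1.5,0,0,0,0],
])

```text
t: 26.22
tcp_pos: [0.5713, -0.2038, 0.0988]
tcp_rot: [3.14, -0.004, 0.015]
contact_force: [3.5, 0.1, 8.8]
finger_gap: 0.019
grip_force: 23.2
```

Call:
apply_moves([
  [1.5,0,0,0.1,0],
  [1.5,0,0,0,0],
])

```text
t: 26.38
tcp_pos: [0.5717, -0.2038, 0.0984]
tcp_rot: [3.14, -0.004, 0.016]
contact_force: [2.8, 0.7, 12.0]
finger_gap: 0.0191
grip_force: 23.6
```

```bash
python3 e.py
```

```text
tcp [ 0.5717 -0.2038  0.0984] yaw -0.0026 t 26.38 gap 0.0191 F [ 2.8  0.7 12. ] grip 23.6 ovh 0.014 q7 -1.43
[[320.5, 165.4], [320.6, 181.7], [320.5, 189.9], [320.5, 195.3]]
[197, 197, 198, 197, 187, 163, 138, 121, 111, 103, 99, 102, 109, 115, 119, 120, 121, 120, 120, 120, 121, 121, 121, 121, 120, 120, 121, 121, 121, 120, 120, 120, 120, 120, 120, 120, 119, 119, 120, 120, 120, 119, 120, 120, 120, 120, 119, 119, 119, 119, 118, 118, 118, 118, 119, 119, 119, 118, 117, 117, 115, 107, 100, 102, 113, 134, 161, 185, 196, 199, 198, 198, 197, 196, 196, 195, 195, 194, 193, 193, 193, 189, 176, 152, 127, 113, 110, 110, 111, 113, 118, 124, 124, 120, 116, 117, 124, 133, 142, 145, 144, 142, 140, 138, 138, 139, 141, 141, 142, 141, 141, 139, 137, 136, 136]
[203, 205, 206, 207, 206, 205, 202, 192, 169, 139, 117, 113, 117, 118, 115, 116, 118, 120, 121, 121, 121, 120, 121, 120, 119, 119, 119, 119, 119, 120, 120, 119, 118, 118, 119, 119, 119, 119, 119, 120, 119, 119, 120, 120, 121, 121, 120, 120, 119, 118, 119, 118, 119, 119, 119, 118, 118, 117, 117, 117, 114, 106, 97, 97, 107, 124, 148, 174, 191, 198, 198, 198, 198, 197, 197, 196, 196, 196, 195, 193, 191, 184, 169, 146, 125, 113, 111, 111, 110, 113, 120, 125, 124, 119, 116, 119, 127, 137, 143, 145, 144, 142, 141, 140, 139, 138, 139, 141, 142, 142, 141, 139, 138, 137, 137]
```

Call:
apply_moves([
  [1.5,0.1,0,-0.2,0],
  [1.5,0,0,0,0],
  [2.6,0,0,0,0],
  [4,0,0,0,0],
  [4,0,0,0,0],
  [4,0,0,-1,0],
  [4,0,0,-3,0],
  [4,0,0,-4,0],
])

```text
t: 27.1
tcp_pos: [0.5656, -0.2031, 0.175]
tcp_rot: [-3.139, 0.005, 0.012]
contact_force: [1.1, -0.4, 0.4]
finger_gap: 0.0401
grip_force: 0.0
```

Call:
apply_moves([
  [4,-2,0,-4,0],
  [4,-2,0,-2,0],
  [4,0,0,0,0],
  [4,0,0,0,0],
])

```text
t: 27.43
tcp_pos: [0.5293, -0.204, 0.2361]
tcp_rot: [3.14, -0.007, 0.004]
contact_force: [-0.5, 0.5, -1.0]
finger_gap: 0.0401
grip_force: 0.0
```

```bash
cat > f.py <<'E'
from h import *
rel(None);c=cam("wrist")
u,v=proj(c,[.569,-.205,.083]).astype(int);b=(u-75,max(0,v-75),u+75,v+75)
for lo,hi in((15,40),(25,70)):
    E=edges(c,b,lo,hi)
    print("plate",circ(toz(c,E,.055),.040,tol=.0007))
    for z in(.055,.073,.083):
        Q=toz(c,E,z);Q=Q[np.linalg.norm(Q-[.5695,-.205],axis=1)<.0365];print(z,circ(Q,.032,tol=.0007))
    Q=toz(c,E,.109);Q=Q[np.linalg.norm(Q-[.5695,-.205],axis=1)<.016];print("stud",circ(Q,.010,tol=.0007))
g=cv2.cvtColor(c["frame"],cv2.COLOR_RGB2GRAY)
k=proj(c,[.5459,-.3324,.068]);e=proj(c,[.5459+.028*np.cos(-.19),-.3324+.028*np.sin(-.19),.068])
x0,y0=int(min(k[0],e[0]))-8,int(min(k[1],e[1]))-4;w=g[y0:int(max(k[1],e[1]))+4,x0:int(max(k[0],e[0]))+8]
yy,xx=np.nonzero(w>90);P=toz(c,np.c_[xx+x0,yy+y0],.068);d=P-[.5459,-.3324];r=np.linalg.norm(d,axis=1);i=(r<.027)&(abs(np.arctan2(d[:,1],d[:,0])+.19)<.5)&(r>.004);l=cv2.fitLine((P[i]*1000).astype(np.float32),cv2.DIST_HUBER,0,.01,.01).ravel();print("ptr",i.sum(),np.arctan(l[1]/l[0]))
# side view: stud verticality
B=cam("side");g=cv2.GaussianBlur(cv2.cvtColor(B["frame"],cv2.COLOR_RGB2GRAY),(3,3),0);u,v=proj(B,[.569,-.205,.083]).astype(int);print(u,v)
print("\n".join(" ".join(f"{x:3d}" for x in r) for r in g[v-18:v+18:1,u-24:u+26:2]))
E
python3 f.py
```

```text
tcp [ 0.5293 -0.204   0.2361] yaw -0.0042 t 27.43 gap 0.0401 F [-0.5  0.5 -1. ] grip 0.0 ovh 0.014 q7 -1.36
plate (array([ 0.56961595, -0.20499685]), np.int64(180))
0.055 (array([ 0.56590315, -0.20564432]), np.int64(91))
0.073 (array([ 0.5652961 , -0.20530769]), np.int64(157))
0.083 (array([ 0.56766508, -0.20457363]), np.int64(128))
stud (array([ 0.56699803, -0.20669364]), np.int64(57))
plate (array([ 0.56961597, -0.20499684]), np.int64(183))
0.055 (array([ 0.56583253, -0.20557273]), np.int64(91))
0.073 (array([ 0.56530123, -0.20528368]), np.int64(154))
0.083 (array([ 0.56768103, -0.20457165]), np.int64(124))
stud (array([ 0.56704231, -0.20693545]), np.int64(50))
ptr 141 -0.29378086
342 241
 78  59  56  57  54  63 124 166 168 171 172 172 171 169 169 167 168 169 168 167 168 167 167 166 165
 96  75  69  71  65  78 137 167 168 171 172 172 170 169 169 169 168 169 169 167 168 167 167 166 165
120  98  88  90  85 106 150 168 168 170 170 171 170 168 169 170 169 168 170 168 168 168 166 166 165
145 125 111 111 115 138 160 167 168 168 168 171 171 169 169 170 169 169 170 169 168 168 167 166 165

[... 2499 characters left out ...]

 53  54  54  55  57  78  94  91  95 100 102 106 108 109 110 111 108 102 101 127 130 141 152 152 152
 54  54  55  55  57  76  94  93  95  99 101 104 105 107 108 107 104  99 106 131 126 139 151 151 152
 55  54  55  55  55  73  93  94  96  98 100 102 104 105 105 103 101  99 115 133 120 137 151 151 152
 55  55  55  55  55  69  90  96  97  99 100 102 103 103 103 102 101 105 124 130 111 135 151 151 151
 54  55  55  55  55  65  86  96 101 106 102 103 103 104 104 104 107 116 129 123 101 135 152 152 152
 55  55  55  54  55  61  80  95 107 116 110 110 109 109 109 112 116 126 129 109  93 136 153 152 153
 57  55  55  54  55  57  71  92 108 121 121 121 119 121 122 125 125 127 119  94  91 139 155 153 154
```

Call:
apply_moves([
  [4,-1.5,0,0,0],
  [4,-1.5,0,0,0],
  [4,0,0,0,0],
  [4,0,0,0,0],
  [4,0,0,0,0],
])

```text
t: 27.95
tcp_pos: [0.5002, -0.2031, 0.2335]
tcp_rot: [-3.141, 0.004, 0.001]
contact_force: [-0.1, 1.6, -0.8]
finger_gap: 0.0396
grip_force: 0.0
```

```bash
cat > m.py <<'E'
from h import *
rel(None);c=cam("wrist");g=cv2.cvtColor(c["frame"],cv2.COLOR_RGB2GRAY).astype(np.float32);g=cv2.GaussianBlur(g,(3,3),0)
# radial edge profiles about plate centre, on a plane; edges listed as equivalent radius at z
C=np.array([.5702,-.205])
for a in np.radians([0,60,90,120,180,240,270,300]):
    r=np.arange(.022,.046,.00025);uv=np.array([proj(c,[*(C+q*np.array([np.cos(a),np.sin(a)])),.055]) for q in r],np.float32)
    p=cv2.remap(g,uv[:,0],uv[:,1],cv2.INTER_LINEAR).ravel();d=np.gradient(p);k=[i for i in range(2,len(d)-2) if abs(d[i])==abs(d[i-2:i+3]).max() and abs(d[i])>3]
    o,_=ray(c,(0,0));out=[]
    for i in k:
        L=[]
        for z in(.055,.073,.083): X=onz(c,uv[i],z)[:2];L.append(round(float((X-C)@[np.cos(a),np.sin(a)])*1000,1))
        out.append((L,int(d[i])))
    print(int(np.degrees(a)+.5),out)
B=p
E
python3 m.py
```

```text
tcp [ 0.5002 -0.2031  0.2335] yaw -0.0026 t 27.95 gap 0.0396 F [-0.1  1.6 -0.8] grip 0.0 ovh 0.014 q7 -1.34
0 [([39.5, 37.3, 36.1], -4), ([39.7, 37.6, 36.3], -4), ([40.7, 38.5, 37.2], -4), ([41.0, 38.7, 37.5], -4)]
60 [([39.7, 37.5, 36.2], -6)]
90 [([39.5, 37.2, 35.9], -6), ([39.8, 37.4, 36.1], -6)]
120 [([39.0, 36.6, 35.3], -5)]
180 [([38.7, 36.3, 35.0], -5)]
240 [([38.7, 36.4, 35.1], -4), ([41.2, 38.8, 37.4], 3), ([42.2, 39.7, 38.3], 4)]
270 [([36.2, 34.1, 32.9], 4), ([40.3, 37.9, 36.6], -5)]
300 [([40.0, 37.7, 36.5], -4)]
```

```bash
cat > m.py <<'E'
from h import *
import sys
rel(None);F=[cam("wrist") for _ in range(3)];c=F[0]
g=sum(cv2.cvtColor(f["frame"],cv2.COLOR_RGB2GRAY).astype(np.float32) for f in F)/3
C=np.array([.5702,-.205]);r=np.arange(.024,.042,.00025)
for name,z,R0 in(("plate",.055,.04),("cer base",.055,.032),("cer top",.073,.032),("el top",.083,.032)):
    print(name)
    for deg in range(0,360,30):
        P=[]
        for a in np.radians(np.arange(deg-6,deg+7,1)):
            uv=np.array([proj(c,[*(C+q*np.array([np.cos(a),np.sin(a)])),z]) for q in r],np.float32);P.append(cv2.remap(g,uv[:,0],uv[:,1],cv2.INTER_LINEAR).ravel())
        d=np.gradient(cv2.GaussianBlur(np.mean(P,0)[None],(5,1),0).ravel());k=[(round(float(r[i])*1000,1),round(float(d[i]),1)) for i in range(2,len(d)-2) if abs(d[i])==abs(d[i-2:i+3]).max() and abs(d[i])>.8 and abs(r[i]-R0)<.005]
        print(deg,k)
E
python3 m.py
```

```text
tcp [ 0.5003 -0.2031  0.2337] yaw -0.0025 t 28.0 gap 0.0402 F [-0.4 -0.3 -0.6] grip 0.0 ovh 0.014 q7 -1.34
plate
0 [(40.3, -6.0)]
30 [(40.3, -6.0)]
60 [(39.8, -7.8)]
90 [(35.0, 0.9), (39.8, -7.3)]
120 [(35.0, -0.8), (39.5, -6.7)]
150 [(39.5, -6.2)]
180 [(38.8, -6.2)]
210 [(38.8, -5.8)]
240 [(36.0, -0.9), (39.0, -4.2), (41.3, 3.3)]
270 [(40.3, -6.1)]
300 [(40.3, -5.8)]
330 [(40.3, -6.1)]
cer base
0 []
30 [(30.8, -1.4), (32.8, 1.3)]
60 [(27.0, 1.4), (31.0, -1.5), (34.5, -1.2)]
90 [(32.8, -1.2), (35.0, 0.9)]
120 [(35.0, -0.8)]
150 []
180 []
210 []
240 [(36.0, -0.9)]
270 [(34.3, 6.2)]
300 []
330 []
cer top
0 []
30 [(29.0, -1.4), (31.0, 1.4)]
60 [(29.3, -1.6), (32.8, -1.2)]
90 [(30.8, -1.2), (33.0, 0.9)]
120 [(33.0, -0.9)]
150 []
180 [(36.5, -6.5)]
210 [(36.5, -6.1)]
240 [(33.8, -1.0), (36.5, -4.6)]
270 [(32.3, 6.5)]
300 []
330 []
el top
0 [(36.8, -6.5)]
30 [(28.3, -1.5), (30.0, 1.4), (36.8, -6.6)]
60 [(28.3, -1.6), (31.5, -1.2), (36.3, -8.5)]
90 [(29.8, -1.3), (32.0, 1.0), (36.0, -7.9)]
120 [(31.8, -0.9), (35.8, -7.4)]
150 [(35.8, -6.7)]
180 [(35.0, -6.7)]
210 [(35.0, -6.4)]
240 [(32.5, -1.0), (35.3, -4.8)]
270 [(31.3, 6.7), (36.5, -6.7)]
300 [(36.5, -6.3)]
330 [(36.8, -6.6)]
```

The stack lies flat but sits about 2 mm toward -x of the plate centre. A light grip on both rims lets me slide it the 2 mm back.

Call:
apply_moves([
  [7.6,2.3,0,0,0],
  [7.6,2.3,0,0,0],
  [7.6,2.2,0.05,2,0],
  [7.6,0,0,3,0],
  [7.6,0,0,3,0],
  [7.6,0,0,2,0],
  [7.6,0,0,0,0],
  [7.6,0,0,0,0],
])

```text
t: 28.82
tcp_pos: [0.5674, -0.2039, 0.1335]
tcp_rot: [-3.141, 0.005, 0.003]
contact_force: [-0.1, -0.1, 0.5]
finger_gap: 0.0759
grip_force: 0.0
```

```bash
python3 e.py; python3 -c "
from h import *
rel([.568,-.2037,.068],0)
c=cam('wrist');g=cv2.GaussianBlur(cv2.cvtColor(c['frame'],cv2.COLOR_RGB2GRAY),(3,3),0)
k=proj(c,[.568,-.2052,.083]);print(k)
for dv in(-8,8): print(int(k[0])-130,g[int(k[1])+dv,int(k[0])-130:int(k[0])+130:2].tolist())
print([proj(c,[.568,-.2052+s*r,z])[0].round(1) for z,r in((.083,.032),(.055,.04)) for s in(1,-1)])
"
```

```text
tcp [ 0.5674 -0.2039  0.1335] yaw -0.0029 t 28.82 gap 0.0759 F [-0.1 -0.1  0.5] grip 0.0 ovh 0.014 q7 -1.42
[[320.7, 148.3], [320.7, 162.2], [320.6, 167.5], [320.5, 170.9]]
[113, 108, 103, 103, 107, 113, 117, 119, 118, 119, 119, 119, 119, 118, 118, 118, 119, 119, 119, 119, 120, 120, 119, 117, 116, 115, 116, 117, 117, 116, 116, 116, 117, 117, 117, 117, 116, 118, 118, 117, 116, 117, 117, 117, 116, 110, 103, 107, 127, 157, 183, 195, 196, 195, 195, 195, 195, 194, 192, 191, 190, 186, 171, 145, 122, 112, 110, 118, 138, 162, 175, 171, 152, 133, 128, 135, 141, 143, 141, 139, 137, 136, 136, 138, 140, 140, 138, 136, 135, 134, 133, 135, 136, 137, 137, 137, 137, 138, 138, 138, 137, 138, 138, 136, 135, 136, 137, 137, 136, 134, 130, 123, 116, 110, 108]
[123, 114, 109, 103, 101, 104, 110, 115, 118, 119, 119, 119, 119, 119, 119, 119, 119, 118, 117, 117, 117, 117, 117, 116, 117, 117, 117, 117, 117, 119, 119, 118, 117, 116, 117, 117, 117, 117, 117, 116, 116, 117, 117, 116, 113, 107, 99, 101, 120, 149, 175, 191, 195, 196, 195, 194, 193, 193, 193, 191, 190, 185, 171, 147, 125, 113, 114, 124, 144, 165, 1
[... 1056 characters left out ...]
 194, 195, 195, 197, 194, 192, 195, 198, 198, 197, 197, 193, 191, 189, 191, 196, 196, 195, 199, 202, 199, 193, 191, 191, 191, 185, 144, 90, 84, 84, 85, 85, 85, 84, 84, 84, 82, 83, 86, 106, 130, 132, 133, 132, 133, 133, 133, 133, 133, 134, 133, 133, 133, 134, 132, 120, 110, 117, 127, 133, 133, 133, 134, 134, 136, 137, 137, 134, 130, 120, 109, 108, 125, 135, 135, 135, 135, 135, 135, 134, 135, 134, 134, 134, 137, 163, 184, 183, 181, 186, 186, 185, 184, 184, 185, 186, 186, 186, 186, 188, 187, 187, 186, 187, 186, 184, 183, 183, 184, 185, 184, 187, 222, 251, 253, 253, 253, 253, 253, 253, 253, 227, 118, 38, 39, 41, 42, 39]
[np.float64(270.0), np.float64(371.1), np.float64(265.1), np.float64(376.2)]
```

The electrode sits about 3 mm and the ceramic about 1.5 mm toward -x. I'll turn the gripper 90° and close it lightly on both rims along x, which centres both.

Call:
apply_moves([
  [8,0,0,-3,-0.12],
  [8,0,0,0,-0.12],
  [8,0,0,0,-0.12],
  [8,0,0,0,-0.12],
  [8,0,0,0,-0.12],
  [8,0,0,0,-0.12],
  [8,0,0,0,-0.12],
  [8,0,0,0,-0.12],
])

```text
t: 29.58
tcp_pos: [0.5687, -0.2047, 0.1669]
tcp_rot: [2.782, 1.452, 0.004]
contact_force: [-1.2, -0.0, -0.4]
finger_gap: 0.0806
grip_force: 0.0
```

Call:
apply_moves([
  [8,0,0,0,-0.12],
  [8,0,0,0,-0.12],
  [8,0,0,0,-0.12],
  [8,0,0,0,-0.12],
  [8,0,0,0,-0.12],
  [8,0,0,0,0],
  [8,0,0,0,0],
  [8,0,0,0,0],
])

```text
t: 30.25
tcp_pos: [0.568, -0.2045, 0.1655]
tcp_rot: [2.239, 2.201, 0.001]
contact_force: [-0.2, -0.4, 0.4]
finger_gap: 0.0798
grip_force: 0.0
```

```bash
cat > n.py <<'E'
from h import *
rel([.5704,-.205,.068],np.pi/2);c=cam("wrist");s=ctrl.sense();M=R.from_rotvec(s["tcp_rot"]).as_matrix()
u,v=proj(c,[.5704,-.205,.055]).astype(int);E=edges(c,(max(0,u-100),max(0,v-110),u+100,v+110),20,60)
pl,n=circ(toz(c,E,.055),.040,tol=.0008);t=M.T@(np.append(pl,.055)-s["tcp_pos"]);print("plate",pl,n,"in tool",t)
for z in(.073,.083):
    Q=toz(c,E,z);Q=Q[np.linalg.norm(Q-pl,axis=1)<.0365];k,m=circ(Q,.032,tol=.0007);print(z,(k-pl)*1000,m)
Q=toz(c,E,.109);Q=Q[np.linalg.norm(Q-pl,axis=1)<.017];k,m=circ(Q,.010,tol=.0007);print("stud",(k-pl)*1000,m)
E
python3 n.py
```

```text
tcp [ 0.568  -0.2045  0.1655] yaw 1.5537 t 30.25 gap 0.0798 F [-0.2 -0.4  0.4] grip 0.0 ovh 0.014 q7 -0.03
shift cm [-0.03  0.22  9.75] turn -0.0171
plate [ 0.5702243 -0.20482  ] 216 in tool [-0.00028985  0.00220423  0.11024353]
0.073 [-3.32292577 -2.82721383] 116
0.083 [-4.15944903 -0.19196536] 168
stud [-2.66942157  6.24888694] 52
```

Run:
```python
from h import *
c=cam("wrist");s=ctrl.sense();M=R.from_rotvec(s["tcp_rot"]).as_matrix();T=lambda q:proj(c,s["tcp_pos"]+M@np.array(q))
for y in(-.0402,0,.0402): print(y,T([.009,y,.002]).round(1))
g=cv2.GaussianBlur(cv2.cvtColor(c["frame"],cv2.COLOR_RGB2GRAY),(3,3),0)
for v in range(244,276,6): print(v,"L",g[v,215:260:2].tolist(),"R",g[v,385:430:2].tolist())
```

```text
-0.0402 [236.3 239.8]
0 [320.7 240.9]
0.0402 [405.3 239.7]
244 L [158, 159, 154, 123, 84, 74, 75, 74, 61, 36, 31, 55, 105, 145, 162, 163, 161, 160, 160, 160, 161, 161, 159] R [158, 143, 148, 156, 157, 156, 156, 156, 159, 157, 113, 44, 29, 45, 66, 74, 75, 74, 96, 136, 155, 156, 154]
250 L [139, 118, 82, 71, 71, 71, 60, 33, 15, 12, 9, 22, 83, 144, 159, 162, 161, 161, 161, 159, 160, 160, 160] R [149, 147, 156, 158, 160, 158, 159, 161, 161, 143, 68, 15, 10, 14, 17, 40, 66, 73, 72, 73, 95, 133, 144]
256 L [69, 71, 73, 72, 63, 37, 18, 14, 15, 9, 13, 14, 61, 139, 159, 160, 159, 157, 158, 159, 160, 160, 159] R [146, 153, 158, 160, 160, 161, 162, 159, 154, 116, 38, 13, 13, 14, 16, 12, 17, 43, 67, 71, 72, 71, 66]
262 L [71, 71, 66, 40, 18, 15, 17, 14, 14, 15, 12, 13, 35, 117, 155, 158, 158, 157, 158, 158, 159, 160, 161] R [156, 160, 157, 157, 156, 158, 158, 158, 150, 93, 24, 11, 14, 10, 14, 13, 13, 15, 23, 51, 69, 72, 71]
268 L [68, 47, 23, 9, 11, 14, 13, 11, 13, 16, 16, 10, 21, 84, 146, 157, 158, 158, 158, 158, 158, 159, 160] R [161, 162, 159, 159, 161, 161, 158, 155, 130, 53, 14, 13, 14, 12, 11, 12, 14, 15, 17, 16, 29, 59, 70]
274 L [29, 15, 14, 15, 12, 12, 14, 11, 13, 14, 14, 14, 18, 67, 140, 157, 157, 158, 158, 159, 160, 160, 160] R [157, 157, 159, 159, 155, 157, 158, 158, 121, 42, 11, 11, 11, 12, 15, 13, 9, 12, 12, 12, 16, 16, 36]
```

Call:
apply_moves([
  [8,0,0.12,2,-0.017],
  [8,0,0,3,0],
  [8,0,0,2.5,0],
  [8,0,0,1.5,0],
  [8,0,0,0.5,0],
  [8,0,0,0,0],
  [7.6,0,0,0,0],
  [7.2,0,0,0,0],
], squeeze=20)

```text
t: 31.02
tcp_pos: [0.5699, -0.2043, 0.0708]
tcp_rot: [2.217, 2.223, 0.002]
contact_force: [-0.6, 0.8, 0.0]
finger_gap: 0.072
grip_force: 0.0
```

```bash
python3 -c "
from h import *
rel([.5704-.0010,-.205,.070],np.pi/2)"
```

```text
tcp [ 0.5699 -0.2043  0.0708] yaw 1.5736 t 31.02 gap 0.072 F [-0.6  0.8  0. ] grip 0.0 ovh 0.014 q7 -0.09
shift cm [-0.07 -0.05  0.08] turn 0.0028
```

Call:
apply_moves([
  [7.0,0,0,0,0],
  [6.8,0,0,0,0],
  [6.6,0,0,0,0],
  [6.5,0,0,0,0],
  [6.4,0,0,0,0],
  [6.4,0,0,0,0],
])

```text
t: 31.52
tcp_pos: [0.5688, -0.2043, 0.0695]
tcp_rot: [2.218, 2.224, 0.0]
contact_force: [-0.7, 0.1, 0.2]
finger_gap: 0.0641
grip_force: 0.7
```

Call:
apply_moves([
  [6.3,0,0,0,0],
  [6.2,0,0,0,0],
  [6.2,0,0,0,0],
])

```text
t: 31.77
tcp_pos: [0.5688, -0.2043, 0.0697]
tcp_rot: [2.218, 2.224, -0.0]
contact_force: [-2.0, 0.1, 5.3]
finger_gap: 0.0632
grip_force: 21.1
```

Call:
apply_moves([
  [6.5,0,0,0,0],
  [6.8,0,0,0,0],
  [7.4,0,0,0,0],
  [8,0,0,0,0],
  [8,0,0,-1,0],
  [8,0,0,-3,0],
  [8,0,0,-4,0],
  [8,0,0,-1.7,0],
])

```text
t: 32.43
tcp_pos: [0.571, -0.204, 0.1714]
tcp_rot: [2.214, 2.221, 0.005]
contact_force: [1.2, -0.5, 1.4]
finger_gap: 0.0803
grip_force: 0.0
```

Call:
apply_moves([
  [8,0,0,0,0],
  [8,0,0,0,0],
])

```text
t: 32.6
tcp_pos: [0.5693, -0.2043, 0.168]
tcp_rot: [2.216, 2.223, 0.002]
contact_force: [0.8, 0.7, -1.3]
finger_gap: 0.0802
grip_force: 0.0
```

```bash
cat >> n.py <<'E'
g=cv2.GaussianBlur(cv2.cvtColor(c["frame"],cv2.COLOR_RGB2GRAY),(3,3),0)
b=lambda dx,dy,z:proj(c,[pl[0]+dx,pl[1]+dy,z]).round(1).tolist()
print([b(0,r,z) for r,z in((.04,.055),(.032,.055),(.032,.073),(.032,.083))]);x=int(b(0,.03,.083)[0]);v=int(b(0,.04,.055)[1])-6;print("col",x,v,g[v:v+50,x].tolist())
y=int(b(0,0,.083)[1]);print([b(r,0,z)[0] for r,z in((-.04,.055),(-.032,.055),(-.032,.073),(-.032,.083),(.032,.083),(.032,.073),(.032,.055),(.04,.055))],g[y,x-100:x+100:2].tolist(),x-100)
E
python3 n.py
```

```text
tcp [ 0.5693 -0.2043  0.168 ] yaw 1.5737 t 32.6 gap 0.0802 F [ 0.8  0.7 -1.3] grip 0.0 ovh 0.014 q7 -0.02
shift cm [-0.06  0.08 10.  ] turn 0.0029
plate [ 0.57033013 -0.20480264] 209 in tool [-0.00049071  0.00204203  0.11141375]
0.073 [-1.1327834  -2.57391259] 113
0.083 [-0.87815504 -0.18900976] 178
stud [-1.71056829  6.26551256] 52
[[322.3, 144.3], [322.2, 154.3], [322.3, 158.3], [322.4, 160.7]]
col 322 138 [68, 68, 68, 69, 72, 81, 94, 105, 111, 113, 114, 114, 112, 111, 111, 111, 108, 102, 94, 88, 86, 88, 92, 98, 105, 110, 111, 111, 111, 111, 111, 111, 111, 110, 110, 111, 110, 111, 111, 111, 111, 111, 112, 111, 111, 111, 110, 110, 111, 111]
[273.2, 282.9, 280.1, 278.4, 366.0, 364.2, 361.2, 370.9] [145, 142, 139, 137, 137, 135, 122, 109, 100, 84, 68, 67, 70, 67, 69, 68, 68, 68, 69, 68, 68, 69, 67, 67, 69, 69, 72, 91, 106, 110, 112, 110, 108, 111, 110, 107, 109, 108, 109, 109, 109, 110, 106, 92, 88, 92, 96, 99, 102, 104, 104, 100, 97, 93, 87, 86, 96, 109, 111, 110, 111, 112, 111, 109, 109, 107, 109, 111, 108, 111, 114, 131, 146, 125, 98, 93, 95, 94, 94, 93, 93, 93, 94, 94, 95, 94, 91, 91, 113, 137, 141, 149, 157, 157, 156, 157, 158, 161, 162, 162] 222
```

Call:
apply_moves([
  [8,0,0,-3.5,0],
  [8,0,0,-3.5,0],
  [8,-4,0,0,0],
  [8,-4,0,0,0],
  [8,-4,0,0,0],
  [8,-1,0,0,0],
  [8,0,0,0,0],
  [8,0,0,0,0],
])

```text
t: 33.32
tcp_pos: [0.5681, -0.3342, 0.2342]
tcp_rot: [-2.217, -2.221, 0.0]
contact_force: [0.4, 0.9, 0.4]
finger_gap: 0.08
grip_force: 0.0
```

Run:
```python
from h import *
rel(None);c=cam("wrist");g=cv2.cvtColor(c["frame"],cv2.COLOR_RGB2GRAY).astype(np.float32);K=np.array([.5457,-.3326])
def prof(r0,r1,z):
    out=[]
    A=np.arange(-.7,.35,.02)
    for a in A:
        uv=np.array([proj(c,[*(K+r*np.array([np.cos(a),np.sin(a)])),z]) for r in np.linspace(r0,r1,14)],np.float32);out.append(cv2.remap(g,uv[:,0],uv[:,1],1).mean())
    return A,np.array(out)
A,p=prof(.008,.024,.068);w=np.clip(p-np.median(p)-.3*(p.max()-np.median(p)),0,None);print("ptr",(w*A).sum()/w.sum(),p.round().tolist())
A,p=prof(.050,.058,.0355);w=np.clip(np.median(p)-p-.3*(np.median(p)-p.min()),0,None);print("mark",(w*A).sum()/w.sum(),p.round().tolist())
```

```text
tcp [ 0.5681 -0.3342  0.2342] yaw 1.5725 t 33.32 gap 0.08 F [0.4 0.9 0.4] grip 0.0 ovh 0.014 q7 0.22
ptr -0.19344216122370508 [34.0, 33.0, 31.0, 30.0, 28.0, 26.0, 26.0, 26.0, 26.0, 27.0, 28.0, 30.0, 33.0, 36.0, 41.0, 46.0, 53.0, 62.0, 73.0, 84.0, 96.0, 108.0, 118.0, 127.0, 133.0, 136.0, 135.0, 132.0, 125.0, 115.0, 104.0, 92.0, 80.0, 69.0, 59.0, 53.0, 46.0, 40.0, 37.0, 32.0, 29.0, 26.0, 25.0, 24.0, 24.0, 23.0, 22.0, 21.0, 20.0, 19.0, 18.0, 18.0, 18.0]
mark -0.18568684306262584 [176.0, 152.0, 130.0, 119.0, 118.0, 118.0, 119.0, 118.0, 118.0, 118.0, 119.0, 118.0, 118.0, 119.0, 120.0, 120.0, 120.0, 119.0, 119.0, 119.0, 119.0, 118.0, 112.0, 96.0, 68.0, 45.0, 41.0, 57.0, 75.0, 85.0, 88.0, 89.0, 88.0, 87.0, 87.0, 88.0, 89.0, 89.0, 90.0, 89.0, 90.0, 90.0, 90.0, 90.0, 90.0, 90.0, 90.0, 90.0, 89.0, 90.0, 91.0, 94.0, 97.0]
```

The pointer is on the mark to within 0.01 rad, the stack is flat and centred, and the arm is clear. Handing in.

```bash
python3 -c "
from station import ctrl
print(ctrl.close_job())"
```

```text
the job is handed in; nothing more can be done
None
```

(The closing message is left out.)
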